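# Clamp the buffers and bring the magnifier over them

## Robot

A 6-joint arm with a two-finger parallel gripper is mounted at the origin on the work surface. World frame = base frame: x ahead of the robot, y to its left, z up, the work surface at z = 0. Lengths are in mm, angles in rad, forces in N, time in s.
With the tool pointing down it reaches from about 350 to 975 mm from the base axis. Payload 7.1 kg.
Tool frame: the origin (TCP) lies midway between the tips of the shut fingers; the grasp point (between the pads) lies 19 mm behind it (ctrl.grasp_offset is the distance from the TCP to the grasp point, in mm); z points along the fingers, y is the line along which they close (so a half turn about z gives the same grasp; the last joint's range is limited). The gripper opens to 88 mm and grips with 3 to 60 N. Pads are 20 mm wide; open, the fingers measure 115 mm over their backs; the gripper's body (75 mm by 178 mm) begins 61 mm behind the grasp point.
Start: joints at [-0.019, 0.423, 1.63, -0, 1.089, -0.019], TCP at [624.984, 0.026, 222.675] pointing down, gripper open.
Joint ranges: [-3, 3], [-0.9, 2.11], [0.09, 2.58], [-1.31, 4.45], [0.11, 2.69], [-2.54, 2.54]. Speed limits (rad/s): [2.39, 2.39, 3.01, 3.14, 3.14, 3.14].

## Interface

Orientations are given as a rotation vector (axis times angle).
In Python, from workcell import ctrl gives the robot as it stands. The module is installed in compiled form; this text tells all that it offers.
- The arm moves only by the tool servo_tool, never from a script. Its argument "rows" is a list of rows, each a list of 7 numbers: the turn, a rotation vector about the tool's x, y, z as a fraction of full scale, then the shift along the tool's x, y, z as a fraction of full scale, then the finger opening in mm, from 0 to 87.8. A call has 1 to 10 rows; each row is the pose to reach, as a shift and turn from the pose commanded when the call began, along the tool's axes at that moment; what a row does not reach only later rows make up. Full scale, the value 1, is 20 cm for a shift and 1.5 rad for a turn. A row lasts 1/8 s, in which the tool goes at most 62.5 mm and 10.7 degrees, less where a joint would pass 70% of its speed; a pose out of reach is approached as far as the arm can. A call with a number of a shift or a turn outside -1 to 1 is refused whole. A call with a gripper value outside its range is refused whole. The fingers move at their own pace and stop on an object; the grip force is fixed at half the most. Time passes only in rows, so rows that repeat a pose let the fingers close. It gives the time, the measured TCP pose, the force, the opening and the grip force at its end, in the units of the state.
- ctrl.get_obs(): the state, without advancing time (a new reading comes with each control period).
- ctrl.get_image(name): name is "scene" or "side" or "wrist"; returns (picture, depth): 480x640x3 uint8, red, green, blue; 480x640 float32, mm along the optical axis (not along the pixel's ray), 0 where there is no reading.
- ctrl.camera_info(name): a dict with "intrinsics" (3x3 intrinsics, pixels), "k1" (the pictures are not rectified: a ray, as slopes to the right and down, at radius r is drawn at 1 + k1 r^2 times it, then the intrinsics apply), "R" (3x3) and "t" (3): a world point X has camera coordinates R X + t. Camera axes: x right, y down, z forward; pixel columns grow to the right and rows downward; lengths in mm; the calibration is good to about 2 mm. A picture is of the moment at which its call begins: read the wrist's pose just before it. camera_info takes no time and is no camera call; for the wrist camera it gives the pose at the moment of the call.
- ctrl.close_job(): hands the job in; it is judged then, once.
The state is a dict: "t": time; "qpos": joint angles; "qvel": joint speeds; "joint_torque": joint torques, N m; "ee_pos": TCP position; "orientation": TCP orientation; "ft_force": force on the tool from outside, world axes, zero at the start; "moment": the same for the moment, N m; "width": finger opening in mm; "grasp_force": force on a finger pad.
Only numpy, scipy, OpenCV 4.12 (cv2) and the standard library are available. Lean on these libraries where they do the work, as an engineer would, in place of code of your own. Each camera call takes 0.05 s, during which the arm holds its last target. There are 200 camera calls.

## Task

Set up the trimming station: swing the magnifier clear of the vise, crank the vise open, and stand every black buffer from the bench in it side by side, boss up and flat on the bed. Then crank the jaw up until its sprung plate is pressed back and grips all of them, and swing the magnifier back so that its lens is centred over the middle of the jaws. Do not disturb the tin tray, the air gun or the oil bottle.

Things in the scene. Friction and masses are not known exactly. Their poses are not given: they have to be found in the camera images.
- buffer1: moulded machine buffer: square black rubber foot 30 x 30 mm, 24 mm high, with a round steel boss 22 mm across and 22 mm high on top (46 mm in all), 0.08 to 0.17 kg, standing boss up. Origin: centre of the underside; z up along the boss; x and y square to the foot's sides. Two to four of the four buffers are present; an absent one reads None
- buffer2: moulded machine buffer: square black rubber foot 30 x 30 mm, 24 mm high, with a round steel boss 22 mm across and 22 mm high on top (46 mm in all), 0.08 to 0.17 kg, standing boss up. Origin: centre of the underside; z up along the boss; x and y square to the foot's sides. Two to four of the four buffers are present; an absent one reads None
- buffer3: moulded machine buffer: square black rubber foot 30 x 30 mm, 24 mm high, with a round steel boss 22 mm across and 22 mm high on top (46 mm in all), 0.08 to 0.17 kg, standing boss up. Origin: centre of the underside; z up along the boss; x and y square to the foot's sides. Two to four of the four buffers are present; an absent one reads None
- buffer4: moulded machine buffer: square black rubber foot 30 x 30 mm, 24 mm high, with a round steel boss 22 mm across and 22 mm high on top (46 mm in all), 0.08 to 0.17 kg, standing boss up. Origin: centre of the underside; z up along the boss; x and y square to the foot's sides. Two to four of the four buffers are present; an absent one reads None
- vise_work (a point): middle of the place between the vise jaws where clamped buffers stand, on top of the bed (12 mm above the bench). Vise frame: +x towards the fixed jaw, whose flat face is 15 mm from this point; the jaws run along y, 150 mm long (75 mm either way), and rise 20 mm above the bed; the moving jaw comes from -x; z up
- crank_axis (a point): point on the vertical axis of the vise crank, 91 mm above the bench, at the height of crank_knob; it lies 100 mm towards -x of vise_work in the vise frame. The green gear housing below the crank is 55 x 70 mm, its top 55 mm above the bench
- crank_knob (a point): middle of the crank's upright black grip, which spins freely on its pin: 19 mm across, 34 mm high (69 to 103 mm above the bench; the crank's arm is just below it), 36 mm from crank_axis
- crank (a joint): crank angle in rad about the vertical axis, growing clockwise seen from above, which closes the vise, 12 mm per turn; 0 (fully open) to 14.5. At 0 the knob stands on the -x side of the axis in the vise frame. Friction 0.12 N m holds it where it is left
- jaw (a joint): travel of the moving jaw in m towards the fixed jaw: 0.00191 per rad of crank. With nothing clamped the clear gap between the plate and the fixed jaw is 46 mm minus this
- plate (a joint): how far the sprung steel plate on the moving jaw's face is pushed back into the jaw, in m: 0 free, 0.005 bottomed; spring 5000 N/m. It meets 30 mm wide buffers at about 0.016 of jaw travel and is pressed in by whatever the jaw travels beyond that
- plate_face (a point): centre of the moving jaw's sprung plate, on its face that touches the buffers
- lens_pivot (a point): on the vertical pivot axis of the magnifier arm, on top of its fixed stand (post 20 mm across, round foot 100 mm across), at lens height, 204 mm above the bench
- lens_centre (a point): centre of the magnifier's round lens (about 98 mm across its rim, 10 mm thick), 203 mm from the pivot, 204 mm above the bench
- lens_handle (a point): the grip point of the upright black pin on the lens's outer rim, 258 mm from the pivot in line with the lens centre: 16 mm across, rising from 208 to 250 mm above the bench; this point is at 235 mm
- lens_arm (a joint): swing angle in rad of the magnifier arm about its vertical pivot, -0.6 to 1.5, growing counter-clockwise seen from above (from above the vise towards the right hand of the robot, -y). Friction (0.35 N m, about 1.4 N at the handle) keeps it where it is released
- tin: shallow open tin tray with offcuts, 130 x 170 mm, 18 mm high, a bystander; origin: centre of its underside
- air_gun: orange air gun lying on the bench, about 140 x 90 mm, 22 mm high, a bystander; origin on the bench under its barrel
- oil: small white oil bottle, 44 mm across, 100 mm high, a bystander; origin: centre of its underside
Mind the look-alikes: they are no part of the job. Leave any orange or pink look-alike of the buffer3 alone.

How it is judged (in metres and radians):
On the way, in this order (a step that is already met when the one before it is completed fails the run):
1. the magnifier is swung clear (lens centre more than 130 mm from the vise's middle) and the vise is open wider than a buffer (jaw travel under 0.014) (horizontal distance between lens_centre and vise_work above 0.13 m and value of joint jaw below 0.014 m), for 0.2 s.
2. every buffer stands on the vise bed between the jaws, boss up (x of buffer1 in the frame of vise_work between -0.022 and 0.004 m and y of buffer1 in the frame of vise_work between -0.072 and 0.072 m and z of each of buffer1, buffer2, buffer3, buffer4 in the frame of vise_work below 0.004 m and angle between each of buffer1, buffer2, buffer3, buffer4's own z axis and vertical below 0.15 rad and x of buffer2 in the frame of vise_work between -0.022 and 0.004 m and y of buffer2 in the frame of vise_work between -0.072 and 0.072 m and x of buffer3 in the frame of vise_work between -0.022 and 0.004 m and y of buffer3 in the frame of vise_work between -0.072 and 0.072 m and x of buffer4 in the frame of vise_work between -0.022 and 0.004 m and y of buffer4 in the frame of vise_work between -0.072 and 0.072 m), for 0.2 s.
3. the jaw grips every buffer, its sprung plate pressed back more than 1 mm (all of step 2 and contact force between plate and buffer1 above 0.5 N and contact force between plate and buffer2 above 0.5 N and contact force between plate and buffer3 above 0.5 N and contact force between plate and buffer4 above 0.5 N and value of joint plate above 0.001 m), for 0.2 s.
At the end, for the whole second after the job is handed in: Every buffer stands boss up (within 0.15 rad) on the vise bed, gripped between the fixed jaw and the sprung plate (over 0.5 N on each), the plate pressed back more than 1 mm; the lens centre is within 20 mm of the middle of the jaws, seen from above; arm and buffers at rest (all of step 3 and horizontal distance between lens_centre and vise_work below 0.02 m and linear speed of each of buffer1, buffer2, buffer3, buffer4 below 0.02 m/s and velocity of joint lens_arm between -0.05 and 0.05 rad/s); the robot touches nothing.
It fails at once if a bystander (tin tray, air gun, oil bottle) is moved more than 30 mm (distance of any of tin, air_gun, oil from where it was at the start of the episode above 0.03 m).
Of buffer1, buffer2, buffer3, buffer4 only 2 to 4 are there at a start; the rules pass over those that are not, and their reading is None.
At some moment in a run one of buffer1, buffer2, buffer3, buffer4 may be knocked a few centimetres aside while the robot is not near it.
Once in a run the grip may slacken for a moment while it holds something.
It also fails if it takes over 210 s, if anything falls off the work surface, if the arm or the gripper's body presses on something with over 40 N, if the wrist force passes 120 N, or if a joint passes its speed limit or range.

## Working session

There is one attempt and no reset: what is moved stays moved. The work goes in short steps, Python scripts to look and compute and a tool call to move; the robot and the scene stay as the last step left them, time stands still between calls to the robot, and variables do not carry over. Pictures are saved under pics/ and viewed, at most 14 in all, crops included, and the job is handed in when it is done.

Besides the shell and the picture viewer there is one more tool, called after "Call:" by a JSON object that holds its "api" and its "payload", one argument or row to a line. servo_tool: Moves the arm, as the interface text tells. Its arguments: {"type":"object","properties":{"rows":{"type":"array","items":{"type":"array","items":{"type":"number"}}}},"required":["rows"]}

```bash
mkdir -p pics; cat > h.py <<'E'
import numpy as np, cv2
from workcell import ctrl
def grab(name, save=None):
    info=ctrl.camera_info(name); im,d=ctrl.get_image(name)
    if save: cv2.imwrite('pics/'+save,im[:,:,::-1])
    return im,d,info
def ray(info,u,v):
    K=np.array(info['intrinsics']);k=info['k1']
    p=np.array([(u-K[0,2])/K[0,0],(v-K[1,2])/K[1,1]]);q=p.copy()
    for _ in range(20): q=p/(1+k*(q@q))
    R=np.array(info['R']);t=np.array(info['t'])
    return -R.T@t, R.T@np.array([q[0],q[1],1.0])
def onz(info,u,v,z):
    c,r=ray(info,u,v); return c+r*(z-c[2])/r[2]
def bydepth(info,d,u,v):
    c,r=ray(info,u,v); return c+r*d[int(v),int(u)]
def proj(info,X):
    K=np.array(info['intrinsics']);x=np.array(info['R'])@np.array(X)+np.array(info['t']);p=x[:2]/x[2]
    p=p*(1+info['k1']*(p@p)); return np.array([K[0,0]*p[0]+K[0,2],K[1,1]*p[1]+K[1,2]])
E
python3 - <<'E'
from h import *
for n in ['scene','side']:
    im,d,i=grab(n,n+'0.png'); R=np.array(i['R']);print(n,-R.T@np.array(i['t']),R[2])
    np.savez(n+'0.npz',im=im,d=d)
E
```

```text
scene [1329.12888193  431.20031791  802.22747956] [-0.67436994 -0.41527725 -0.61054893]
side [ -26.89439164 -567.38788453  689.32738276] [ 0.64548379  0.54943992 -0.53053412]
```

View pics/scene0.png

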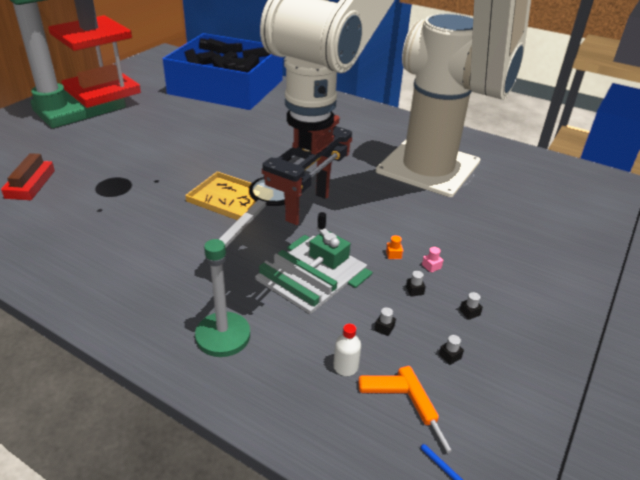

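View pics/side0.png

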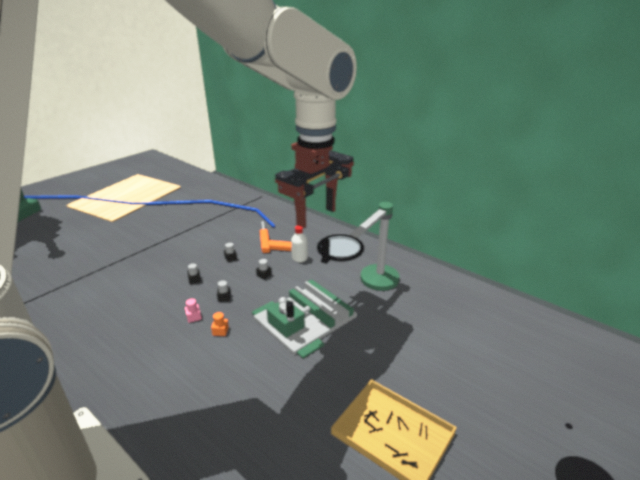

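The scene view shows four black buffers at (416,283), (472,305), (386,320) and (452,348). The look-alikes are orange at (395,247) and pink at (433,259). The vise is near (315,265), the post top at (215,250) and the lens near (272,190). The side view agrees. I choose the four black ones and check them in one crop.

```bash
python3 - <<'E'
from h import *
z=np.load('scene0.npz');im=z['im'];d=z['d'];i=ctrl.camera_info('scene');s=ctrl.camera_info('side')
zs=np.load('side0.npz');
print('bufs scene (boss top)')
for u,v in [(417,275),(474,297),(387,313),(454,341),(396,239),(434,251)]: print(onz(i,u,v,46).round(), bydepth(i,d,u,v+2).round())
print('bufs side')
for u,v in [(223,284),(193,266),(263,261),(229,246)]: print(onz(s,u,v,46).round())
print('lens',onz(i,272,190,204).round(),onz(s,341,247,204).round(),'post',onz(i,215,245,204).round(),onz(s,386,207,204).round(),bydepth(i,d,215,245).round())
print('knob',onz(i,322,220,86).round(),onz(s,290,309,86).round())
print('axis',onz(i,330,240,65).round(), 'oil',onz(i,350,330,100).round())
c1=cv2.resize(im[170:370,180:500],(800,500),interpolation=cv2.INTER_CUBIC)
cv2.imwrite('pics/c1.png',c1[:,:,::-1])
c2=cv2.resize(zs['im'][190:370,170:420],(800,576),interpolation=cv2.INTER_CUBIC)
cv2.imwrite('pics/c2.png',c2[:,:,::-1])
E
```

```text
bufs scene (boss top)
[479. 172.  46.] [484. 174.  45.]
[476. 288.  46.] [484. 291.  48.]
[608. 169.  46.] [614. 172.  48.]
[604. 297.  46.] [610. 299.  48.]
[397.  87.  46.] [405.  90.  47.]
[389. 171.  46.] [395. 173.  46.]
bufs side
[473. 165.  46.]
[472. 282.  46.]
[602. 164.  46.]
[592. 288.  46.]
lens [ 587. -101.  204.] [586. -99. 204.] post [776. -83. 204.] [796. -70. 204.] [787. -73. 216.]
knob [475. -53.  86.] [476. -54.  86.]
axis [501. -17.  65.] oil [729. 154. 100.]
```

View pics/c1.png

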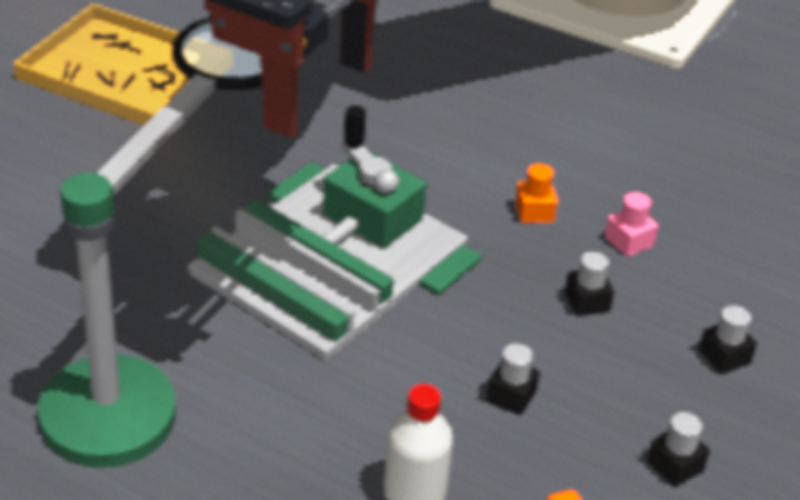

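View pics/c2.png

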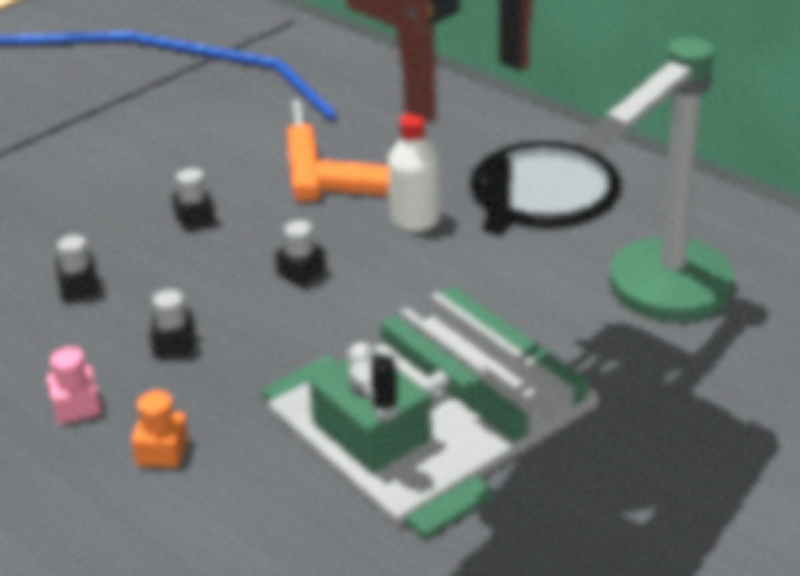

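```bash
python3 - <<'E'
from h import *
z=np.load('scene0.npz');im=z['im'];d=z['d'];i=ctrl.camera_info('scene');s=ctrl.camera_info('side')
zs=np.load('side0.npz')
print('handle proj side',proj(s,[531,-107,208]),proj(s,[531,-107,250]),'scene',proj(i,[531,-107,235]))
f=lambda x,y:(180+x/2.5,170+y/2.5)
for n,p,h in [('fix outer L',(205,238),32),('fix outer R',(345,322),32),('mov L',(250,207),32),('mov R',(388,285),32),('hub',(368,165),75),('hs1',(327,180),55),('hs2',(425,188),55),('hs3',(376,210),55)]:
    print(n,onz(i,*f(*p),h).round())
g=lambda x,y:(170+x/3.2,190+y/3.2)
for n,p,h in [('fix far L',(447,292),32),('fix far R',(585,390),32),('mov L',(390,325),32),('mov R',(515,425),32),('hs near',(377,425),55),('hs L',(313,375),55),('hs R',(425,405),55)]:
    print(n,onz(s,*g(*p),h).round())
print('tin',[onz(i,*p,18).round()[:2] for p in [(186,195),(222,174),(290,200)]])
E
```

```text
handle proj side [326.78201887 258.10331213] [326.93962573 239.66967233] scene [286.27654004 162.30651126]
fix outer L [ 614. -110.   32.]
fix outer R [634.  37.  32.]
mov L [ 561. -102.   32.]
mov R [579.  43.  32.]
hub [504. -23.  75.]
hs1 [518. -53.  55.]
hs2 [481.  20.  55.]
hs3 [529.   1.  55.]
fix far L [629.  28.  32.]
fix far R [ 606. -122.   32.]
mov L [570.  33.  32.]
mov R [ 546. -108.   32.]
hs near [467. -55.  55.]
hs L [475.  13.  55.]
hs R [502. -66.  55.]
tin [array([ 493., -426.]), array([ 368., -416.]), array([ 368., -206.])]
```

```bash
cat >> h.py <<'E'
from scipy.spatial.transform import Rotation as Ro
def rows(targets):
    """targets: (x,y,z,yaw,width); yaw = world direction angle of the tool y axis, tool down"""
    o=ctrl.get_obs(); R0=Ro.from_rotvec(o['orientation']); p0=np.array(o['ee_pos'])
    for x,y,z,a,w in targets:
        Y=np.array([np.cos(a),np.sin(a),0]);Z=np.array([0,0,-1.]);X=np.cross(Y,Z)
        Rt=Ro.from_matrix(np.c_[X,Y,Z]); rv=(R0.inv()*Rt).as_rotvec()/1.5
        s=R0.inv().apply(np.array([x,y,z])-p0)/200
        print('['+','.join('%.3f'%q for q in rv)+','+','.join('%.4f'%q for q in s)+',%g]'%w)
def st():
    o=ctrl.get_obs(); M=Ro.from_rotvec(o['orientation']).as_matrix()
    print('t%.2f'%o['t'],'p',np.round(o['ee_pos'],1),'yaw %.3f'%np.arctan2(M[1,1],M[0,1]),'F',np.round(o['ft_force'],1),'w %.1f g %.1f'%(o['width'],o['grasp_force']),'q',np.round(o['qpos'],2))
E
python3 - <<'E'
from h import *
st();print(Ro.from_rotvec(ctrl.get_obs()['orientation']).as_matrix().round(3))
rows([(531,-107,290,np.pi/2,50),(531,-107,290,np.pi/2,50),(531,-107,217,np.pi/2,50)])
rows([(531,-107,290,-np.pi/2,50)])
i=ctrl.camera_info('wrist');R=np.array(i['R']);print(-R.T@np.array(i['t']),R)
E
```

```text
t0.10 p [624.5   0.  222. ] yaw 0.000 F [-0.3  0.5 -0.6] w 87.8 g 0.0 q [-0.02  0.42  1.63 -0.    1.09 -0.02]
[[-0.     1.    -0.001]
 [ 1.     0.     0.   ]
 [ 0.    -0.001 -1.   ]]
[-0.001,-0.001,-1.047,-0.5351,-0.4679,-0.3395,50]
[-0.001,-0.001,-1.047,-0.5351,-0.4679,-0.3395,50]
[-0.001,-0.001,-1.047,-0.5352,-0.4674,0.0255,50]
[-0.001,0.001,1.047,-0.5351,-0.4679,-0.3395,50]
[624.99995521  70.83429003 383.98278606] [[ 9.99999623e-01 -1.03887255e-04 -8.62245874e-04]
 [ 1.22071953e-04 -9.66150125e-01  2.57980466e-01]
 [-8.59859842e-04 -2.57980474e-01 -9.66149748e-01]]
```

Call:
{"api": "servo_tool", "payload": {
  "rows": [
    [0,0,0,-0.2,-0.2,-0.35,50],
    [0,0,0,-0.535,-0.467,-0.35,50],
    [0,0,0,-0.535,-0.467,-0.35,50],
    [0,0,0,-0.535,-0.467,-0.35,50],
    [0,0,0,-0.535,-0.467,-0.15,50],
    [0,0,0,-0.535,-0.467,-0.15,50]
  ]
}}

```text
t: 0.85
ee_pos: [530.0, -106.0, 250.0]
orientation: [-2.217, -2.218, 0.005]
ft_force: [0.1, 0.5, -0.5]
width: 50.0
grasp_force: 0.0
```

```bash
python3 - <<'E'
from h import *
st(); im,d,i=grab('wrist','w1.png'); np.savez('w1.npz',im=im,d=d)
print(proj(i,[531,-107,250]))
E
```

```text
t0.85 p [ 530. -106.  250.] yaw 0.000 F [ 0.1  0.5 -0.5] w 50.0 g 0.0 q [-0.22  0.27  1.79  0.    1.09 -0.22]
[322.22231055 301.27166784]
```

View pics/w1.png

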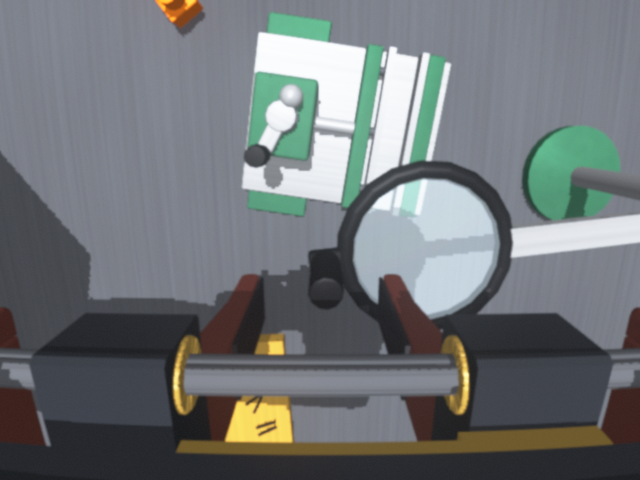

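The wrist view shows the handle pin top at (326,293) between the fingers, and the lens at (425,243). The knob is at (257,155), the crank hub at (280,116) and the fixed jaw's green bar runs from (437,60) to (410,215). The grasp is aligned, so I descend and grip.

Call:
{"api": "servo_tool", "payload": {
  "rows": [
    [0,0,0,0.01,0.005,0.155,50],
    [0,0,0,0.01,0.005,0.155,50],
    [0,0,0,0.01,0.005,0.155,5],
    [0,0,0,0.01,0.005,0.155,5],
    [0,0,0,0.01,0.005,0.155,5],
    [0,0,0,0.01,0.005,0.155,5],
    [0,0,0,0.01,0.005,0.155,5]
  ]
}}

```text
t: 1.78
ee_pos: [532.1, -105.1, 222.2]
orientation: [-2.221, -2.221, 0.001]
ft_force: [-3.8, -0.5, 5.5]
width: 15.5
grasp_force: 30.0
```

```bash
python3 - <<'E'
from h import *
st()
# vise from w1 image: camera pose was taken with arm at TCP (530,-106,250), yaw 0
z=np.load('w1.npz');im=z['im'];d=z['d']
i=dict(ctrl.camera_info('wrist')); o=ctrl.get_obs()
R=np.array(i['R']); C=-R.T@np.array(i['t'])+np.array([530,-106,250])-np.array(o['ee_pos']); i['t']=-R@C
hsv=cv2.cvtColor(im,cv2.COLOR_RGB2HSV)
g=cv2.inRange(hsv,(50,80,30),(90,255,255))
n,l,s,c=cv2.connectedComponentsWithStats(g)
for k in range(1,n):
    if s[k,4]<150: continue
    m=(l==k).astype(np.uint8);b=cv2.boxPoints(cv2.minAreaRect(cv2.findNonZero(m)))
    u,v=c[k].astype(int); dm=d[l==k]
    print(k,s[k],c[k].round(),'boxpx',b.round().tolist(),'z~',np.median([bydepth(i,d,x,y)[2] for y,x in zip(*np.nonzero(m))][::7]).round(1))
    h=32 if s[k,4]<6000 else 55
    print('   box@h',h,[onz(i,*p,h)[:2].round(1).tolist() for p in b])
print('knob',onz(i,257,155,103).round(1),'hub',onz(i,281,116,70).round(1),bydepth(i,d,281,116).round(1),'dome',bydepth(i,d,291,95).round(1))
# profile along row 130 for z/white
for u in range(355,450,3): p=bydepth(i,d,u,130); print(u,im[130,u],p.round(0),end=' ;')
E
```

```text
t1.77 p [ 532.1 -105.1  222.2] yaw 0.000 F [-3.8 -0.5  5.5] w 15.5 g 30.0 q [-0.22  0.3   1.81 -0.    1.03 -0.22]
1 [ 267   13   64   28 1258] [299.  26.] boxpx [[266.0, 31.0], [269.0, 11.0], [331.0, 21.0], [328.0, 41.0]] z~ 7.4
   box@h 32 [[482.1, 52.9], [485.2, 69.5], [539.6, 61.3], [537.0, 44.6]]
2 [ 342   44   41  164 2317] [362. 123.] boxpx [[341.0, 206.0], [368.0, 43.0], [383.0, 46.0], [357.0, 209.0]] z~ 32.5
   box@h 32 [[550.2, -104.4], [572.1, 42.6], [586.1, 40.6], [565.4, -106.9]]
3 [ 411   55   35  108 1514] [427. 108.] boxpx [[408.0, 161.0], [431.0, 54.0], [445.0, 57.0], [423.0, 165.0]] z~ 32.4
   box@h 32 [[613.1, -61.4], [628.8, 34.3], [642.4, 32.0], [627.3, -64.2]]
4 [ 249   73   68   87 2968] [284. 114.] boxpx [[246.0, 151.0], [256.0, 72.0], [318.0, 80.0], [307.0, 160.0]] z~ 54.6
   box@h 32 [[459.9, -52.2], [472.3, 18.6], [527.6, 11.2], [517.5, -60.0]]
5 [ 523  126   97   94 6195] [568. 171.] boxpx [[518.0, 132.0], [615.0, 121.0], [624.0, 211.0], [527.0, 222.0]] z~ 18.8
   box@h 55 [[704.7, -32.6], [796.3, -20.7], [821.0, -103.7], [723.8, -114.5]]
6 [248 191  58  25
[... 721 characters left out ...]
99. -33.  14.] ;394 [244 246 248] [602. -32.  13.] ;397 [243 245 248] [605. -32.  13.] ;400 [242 244 247] [608. -32.  12.] ;403 [233 236 240] [611. -32.  12.] ;406 [113 117 121] [611. -32.  23.] ;409 [221 224 230] [612. -32.  32.] ;412 [237 240 244] [615. -32.  32.] ;415 [170 195 188] [618. -32.  31.] ;418 [ 97 172 137] [620. -32.  33.] ;421 [ 96 170 136] [623. -32.  32.] ;424 [ 94 169 134] [626. -32.  33.] ;427 [ 93 166 132] [629. -32.  34.] ;430 [107 167 139] [632. -32.  32.] ;433 [233 236 240] [640. -32.  13.] ;436 [227 230 235] [643. -32.  13.] ;439 [132 137 147] [650. -32.   0.] ;442 [128 130 140] [652. -32.   1.] ;445 [126 130 139] [656. -32.   1.] ;448 [128 132 141] [659. -32.   1.] ;
```

Call:
{"api": "servo_tool", "payload": {
  "rows": [
    [0,0,0,-0.138,0.025,0,5],
    [0,0,0,-0.274,0.064,0,5],
    [0,0,0,-0.404,0.119,0,5],
    [0,0,0,-0.528,0.187,0,5],
    [0,0,0,-0.643,0.269,0,5],
    [0,0,0,-0.749,0.362,0,5],
    [0,0,0,-0.844,0.467,0,5],
    [0,0,0,-0.927,0.581,0,5],
    [0,0,0,-0.927,0.581,0,5],
    [0,0,0,-0.927,0.581,0,5]
  ]
}}

```text
t: 3.02
ee_pos: [648.4, -292.4, 221.7]
orientation: [2.221, 2.22, -0.004]
ft_force: [-3.4, -8.0, 0.5]
width: 15.4
grasp_force: 30.0
```

Call:
{"api": "servo_tool", "payload": {
  "rows": [
    [0,0,0,0,0,0,40],
    [0,0,0,0,0,0,40],
    [0,0,0,0,0,0,40],
    [0,0,0,0,0,-0.4,40],
    [0,0,0,0,0,-0.4,40],
    [0,0,0,0.6,-0.4,-0.4,40],
    [0,0,0,0.9,-0.8,-0.4,40],
    [0,0,0,0.9,-0.8,-0.4,40],
    [0,0,0,0.9,-0.8,-0.4,40],
    [0,0,0,0.9,-0.8,-0.4,40]
  ]
}}

```text
t: 4.28
ee_pos: [486.2, -108.2, 301.6]
orientation: [-2.218, -2.223, 0.0]
ft_force: [0.1, 0.4, 0.2]
width: 40.0
grasp_force: 0.0
```

```bash
python3 - <<'E'
from h import *
st(); im,d,i=grab('wrist','w2.png'); grab('scene','s2.png')
A=np.array([496.8,-21.4]);hsv=cv2.cvtColor(im,cv2.COLOR_RGB2HSV)
print('axis px',proj(i,[496.8,-21.4,70]),'knob px',proj(i,[481.7,-51.7,103]))
E
```

```text
t4.28 p [ 486.2 -108.2  301.6] yaw 0.002 F [0.1 0.4 0.2] w 40.0 g 0.0 q [-0.24  0.14  1.82  0.    1.18 -0.25]
axis px [331.76029861 115.59694035] knob px [315.42794984 149.28264175]
```

View pics/w2.png

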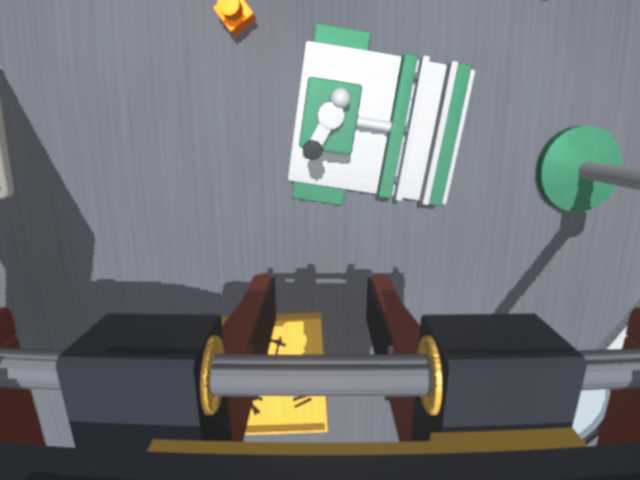

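The wrist view shows the lens clear of the vise. The knob is at (313,150), the hub at (331,115), the fixed jaw's green bar spans (462,63) to (437,205), and the moving jaw's bar is near (397,125).

```bash
python3 - <<'E'
from h import *
im,d,i=grab('wrist')
hsv=cv2.cvtColor(im,cv2.COLOR_RGB2HSV)
g=cv2.inRange(hsv,(50,80,30),(90,255,255))
n,l,s,c=cv2.connectedComponentsWithStats(g)
for k in range(1,n):
    if s[k,4]<150 or s[k,0]>500: continue
    b=cv2.boxPoints(cv2.minAreaRect(cv2.findNonZero((l==k).astype(np.uint8))))
    h={True:32,False:8}[s[k,3]>100]; h=55 if s[k,4]>2500 and s[k,3]<100 else h
    P=np.array([onz(i,*p,h)[:2] for p in b]); print(k,s[k],h,P.round(1).tolist(),'c',P.mean(0).round(1))
dk=(cv2.inRange(im,(0,0,0),(55,55,55))); dk[:, :290]=0; dk[:,335:]=0; dk[:135]=0; dk[170:]=0
m=cv2.moments(dk,True);u,v=m['m10']/m['m00'],m['m01']/m['m00'];print(u,v,m['m00'],cv2.boundingRect(dk),onz(i,u,v,100).round(1),onz(i,u,v,103).round(1))
print('hub',onz(i,331,115,68))
for u in range(400,465,2): p=bydepth(i,d,u,125); print(u,p.round(0)[[0,2]],end=';')
E
```

```text
1 [310  22  57  25 985] 8 [[477.6, 58.9], [480.8, 76.7], [538.7, 67.9], [535.9, 50.0]] c [508.2  63.4]
2 [ 375   51   39  144 1887] 32 [[548.6, -104.0], [570.1, 43.1], [584.6, 41.0], [564.1, -106.6]] c [566.8 -31.6]
3 [ 427   61   41  142 1682] 32 [[604.4, -112.0], [627.7, 34.5], [640.8, 32.2], [618.4, -114.9]] c [622.8 -40. ]
4 [ 296   75   61   77 2208] 8 [[461.4, -52.1], [473.1, 21.9], [529.6, 14.4], [519.9, -60.2]] c [496. -19.]
6 [289 180  52  23 787] 8 [[452.7, -109.7], [455.7, -91.9], [513.3, -100.7], [510.8, -118.7]] c [ 483.1 -105.3]Traceback (most recent call last):
  File "<stdin>", line 12, in <module>
ZeroDivisionError: float division by zero
```

```bash
python3 - <<'E'
from h import *
i=ctrl.camera_info('wrist')
k=onz(i,313,149.5,102)[:2]; A=np.array([496.3,-20.9]); ex=np.array([np.cos(.15),-np.sin(.15)]);ey=np.array([np.sin(.15),np.cos(.15)])
r=k-A; print(k,np.linalg.norm(r), 'cw angle',(np.arctan2(r@ey,-(r@ex)))%(2*np.pi))
a=np.arctan2(r@ey,-(r@ex))
K=A+36*(-np.cos(a)*ex+np.sin(a)*ey); print('knob',K, 'jaw',1.91*(a%(2*np.pi)+2*np.pi))
rows([(K[0],K[1],120,0,40),(K[0],K[1],74,0,40)])
E
```

```text
[483.60862201 -54.74373715] 36.145118894449375 cw angle 4.921159043503115
knob [483.65957657 -54.60785807] jaw 21.400297709803958
[0.001,0.000,0.000,0.2812,-0.0316,0.9098,40]
[0.001,0.000,0.000,0.2813,-0.0319,1.1398,40]
```

Call:
{"api": "servo_tool", "payload": {
  "rows": [
    [0,0,0,0.1,-0.012,0.3,40],
    [0,0,0,0.2,-0.025,0.6,40],
    [0,0,0,0.281,-0.032,0.85,40],
    [0,0,0,0.281,-0.032,0.95,40],
    [0,0,0,0.281,-0.032,0.95,40]
  ]
}}

```text
t: 5.05
ee_pos: [482.2, -54.6, 109.7]
orientation: [-2.22, -2.219, 0.004]
ft_force: [-0.0, -0.3, -0.8]
width: 39.8
grasp_force: 0.0
```

```bash
python3 - <<'E'
from h import *
st(); rows([(483.6,-54.6,74,-.0,40)])
im,d,i=grab('wrist','w3.png')
E
```

```text
t5.05 p [482.2 -54.6 109.7] yaw -0.001 F [-0.  -0.3 -0.8] w 39.8 g 0.0 q [-0.14  0.4   2.01 -0.    0.74 -0.14]
[-0.002,-0.000,-0.000,-0.0000,0.0075,0.1786,40]
```

View pics/w3.png

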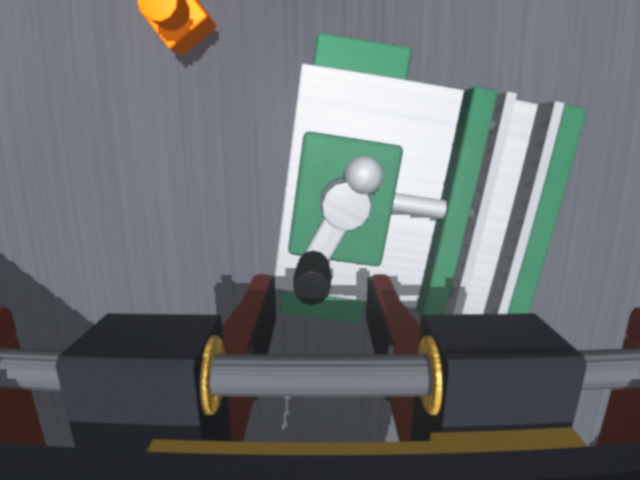

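The close wrist view shows the black knob top at (312,285) between the finger tips, a couple of mm to -x of centre. I compute its position and descend.

```bash
python3 - <<'E'
from h import *
i=ctrl.camera_info('wrist');k=onz(i,312,286,103);print(k,'hub',onz(i,347,204,68)); rows([(k[0],k[1],74,0,40)])
E
```

```text
[479.46762615 -51.82441253 103.        ] hub [497.13348629 -20.15462685  68.        ]
[-0.001,-0.000,-0.001,0.0148,-0.0177,0.1851,40]
```

Call:
{"api": "servo_tool", "payload": {
  "rows": [
    [0,0,0,0.012,-0.012,0.1,40],
    [0,0,0,0.012,-0.012,0.18,40],
    [0,0,0,0.012,-0.012,0.18,5],
    [0,0,0,0.012,-0.012,0.18,5],
    [0,0,0,0.012,-0.012,0.18,5],
    [0,0,0,0.012,-0.012,0.18,5],
    [0,0,0,0.012,-0.012,0.18,5]
  ]
}}

```text
t: 5.98
ee_pos: [479.5, -51.9, 76.0]
orientation: [-2.221, -2.221, 0.001]
ft_force: [-4.7, -2.0, 5.7]
width: 17.5
grasp_force: 30.0
```

```bash
cat >> h.py <<'E'
AX=np.array([496.5,-20.6]); EX=np.array([np.cos(.15),-np.sin(.15)]);EY=np.array([np.sin(.15),np.cos(.15)]);VW=np.array([595.2,-35.8])
def kpos(a): return AX+36*(-np.cos(a)*EX+np.sin(a)*EY)
E
python3 - <<'E'
from h import *
st(); p=np.array(ctrl.get_obs()['ee_pos'])[:2]; r=p-AX; a=np.arctan2(r@EY,-(r@EX))%(2*np.pi)+2*np.pi; print('a',a,np.linalg.norm(r))
for s in range(4):
    print(); 
    for j in range(1,11):
        b=a-(s*10+j)*.28; q=(kpos(b)-kpos(a-s*10*.28))/200; print('[0,0,0,%.3f,%.3f,0,5]'%(q[1],q[0]),end=', ')
    print(b)
E
```

```text
t5.97 p [479.5 -51.9  76. ] yaw 0.000 F [-4.7 -2.   5.7] w 17.5 g 30.0 q [-0.13  0.46  2.03 -0.    0.66 -0.13]
a 11.341802327630756 35.60301401477365

[0,0,0,-0.018,0.047,0,5], [0,0,0,-0.021,0.097,0,5], [0,0,0,-0.011,0.146,0,5], [0,0,0,0.012,0.191,0,5], [0,0,0,0.047,0.227,0,5], [0,0,0,0.090,0.252,0,5], [0,0,0,0.139,0.265,0,5], [0,0,0,0.189,0.263,0,5], [0,0,0,0.237,0.248,0,5], [0,0,0,0.279,0.219,0,5], 8.541802327630755

[0,0,0,0.032,-0.038,0,5], [0,0,0,0.053,-0.084,0,5], [0,0,0,0.060,-0.134,0,5], [0,0,0,0.052,-0.184,0,5], [0,0,0,0.032,-0.230,0,5], [0,0,0,-0.001,-0.268,0,5], [0,0,0,-0.042,-0.296,0,5], [0,0,0,-0.090,-0.311,0,5], [0,0,0,-0.140,-0.313,0,5], [0,0,0,-0.189,-0.300,0,5], 5.741802327630755

[0,0,0,-0.043,0.025,0,5], [0,0,0,-0.078,0.062,0,5], [0,0,0,-0.101,0.106,0,5], [0,0,0,-0.111,0.156,0,5], [0,0,0,-0.107,0.206,0,5], [0,0,0,-0.089,0.253,0,5], [0,0,0,-0.059,0.293,0,5], [0,0,0,-0.019,0.323,0,5], [0,0,0,0.028,0.342,0,5], [0,0,0,0.078,0.346,0,5], 2.9418023276307554

[0,0,0,0.049,-0.009,0,5], [0,0,0,0.094,-0.032,0,5], [0,0,0,0.131,-0.066,0,5], [0,0,0,0.157,-0.110,0,5], [0,0,0,0.170,-0.158,0,5], [0,0,0,0.169,-0.208,0,5], [0,0,0,0.154,-0.256,0,5], [0,0,0,0.126,-0.298,0,5], [0,0,0,0.088,-0.331,0,5], [0,0,0,0.043,-0.352,0,5], 0.14180232763075473
```

Call:
{"api": "servo_tool", "payload": {
  "rows": [
    [0,0,0,-0.018,0.047,0,5],
    [0,0,0,-0.021,0.097,0,5],
    [0,0,0,-0.011,0.146,0,5],
    [0,0,0,0.012,0.191,0,5],
    [0,0,0,0.047,0.227,0,5],
    [0,0,0,0.09,0.252,0,5],
    [0,0,0,0.139,0.265,0,5],
    [0,0,0,0.189,0.263,0,5],
    [0,0,0,0.237,0.248,0,5],
    [0,0,0,0.279,0.219,0,5]
  ]
}}

```text
t: 7.22
ee_pos: [523.5, 3.4, 76.0]
orientation: [2.22, 2.222, -0.002]
ft_force: [-3.7, -9.9, 4.7]
width: 17.4
grasp_force: 30.0
```

Call:
{"api": "servo_tool", "payload": {
  "rows": [
    [0,0,0,0.032,-0.038,0,5],
    [0,0,0,0.053,-0.084,0,5],
    [0,0,0,0.06,-0.134,0,5],
    [0,0,0,0.052,-0.184,0,5],
    [0,0,0,0.032,-0.23,0,5],
    [0,0,0,-0.001,-0.268,0,5],
    [0,0,0,-0.042,-0.296,0,5],
    [0,0,0,-0.09,-0.311,0,5],
    [0,0,0,-0.14,-0.313,0,5],
    [0,0,0,-0.189,-0.3,0,5]
  ]
}}

```text
t: 8.48
ee_pos: [462.0, -33.3, 76.0]
orientation: [-2.22, -2.219, 0.002]
ft_force: [-3.0, 3.9, 7.5]
width: 17.6
grasp_force: 30.0
```

Call:
{"api": "servo_tool", "payload": {
  "rows": [
    [0,0,0,-0.043,0.025,0,5],
    [0,0,0,-0.078,0.062,0,5],
    [0,0,0,-0.101,0.106,0,5],
    [0,0,0,-0.111,0.156,0,5],
    [0,0,0,-0.107,0.206,0,5],
    [0,0,0,-0.089,0.253,0,5],
    [0,0,0,-0.059,0.293,0,5],
    [0,0,0,-0.019,0.323,0,5],
    [0,0,0,0.028,0.342,0,5],
    [0,0,0,0.078,0.346,0,5]
  ]
}}

```text
t: 9.72
ee_pos: [531.5, -18.3, 75.9]
orientation: [-2.22, -2.221, 0.004]
ft_force: [-5.9, -4.5, 8.0]
width: 17.8
grasp_force: 30.0
```

```bash
python3 - <<'E'
from h import *
st(); p=np.array(ctrl.get_obs()['ee_pos'])[:2]; r=p-AX; a=np.arctan2(r@EY,-(r@EX)); print('a',a,np.linalg.norm(r))
E
```

```text
t9.72 p [531.5 -18.3  75.9] yaw 0.000 F [-5.9 -4.5  8. ] w 17.8 g 30.0 q [-0.06  0.51  1.92 -0.    0.71 -0.06]
a 2.925564152634412 35.099978822239635
```

Working well. Last section, then release and rise, and look over the buffers.

Call:
{"api": "servo_tool", "payload": {
  "rows": [
    [0,0,0,0.049,-0.009,0,5],
    [0,0,0,0.094,-0.032,0,5],
    [0,0,0,0.131,-0.066,0,5],
    [0,0,0,0.157,-0.11,0,5],
    [0,0,0,0.17,-0.158,0,5],
    [0,0,0,0.169,-0.208,0,5],
    [0,0,0,0.154,-0.256,0,5],
    [0,0,0,0.126,-0.298,0,5],
    [0,0,0,0.088,-0.331,0,5],
    [0,0,0,0.06,-0.346,0,5]
  ]
}}

```text
t: 10.98
ee_pos: [462.3, -5.3, 76.0]
orientation: [-2.22, -2.219, 0.0]
ft_force: [-2.6, 5.2, 7.1]
width: 17.3
grasp_force: 30.0
```

Call:
{"api": "servo_tool", "payload": {
  "rows": [
    [0,0,0,0,0,0,36],
    [0,0,0,0,0,0,36],
    [0,0,0,0,0,-0.3,40],
    [0,0,0,0.3,0,-0.6,60],
    [0,0,0,0.6,0.2,-0.9,60],
    [0,0,0,0.8,0.4,-0.95,60],
    [0,0,0,0.8,0.4,-0.95,60],
    [0,0,0,0.8,0.4,-0.95,60]
  ]
}}

```text
t: 11.98
ee_pos: [545.5, 156.0, 266.8]
orientation: [2.218, 2.223, 0.004]
ft_force: [0.6, 0.1, -0.0]
width: 60.3
grasp_force: 0.0
```

```bash
python3 - <<'E'
from h import *
st(); im,d,i=grab('wrist','w4.png'); np.savez('w4.npz',im=im,d=d)
for X in [(479,172,46),(476,288,46),(608,169,46),(604,297,46)]: print(proj(i,X).round())
E
```

```text
t11.97 p [545.5 156.  266.8] yaw 0.002 F [ 0.6  0.1 -0. ] w 60.3 g 0.0 q [0.26 0.29 1.72 0.   1.13 0.25]
[251. 191.]
[243.  64.]
[384. 194.]
[385.  54.]
```

View pics/w4.png

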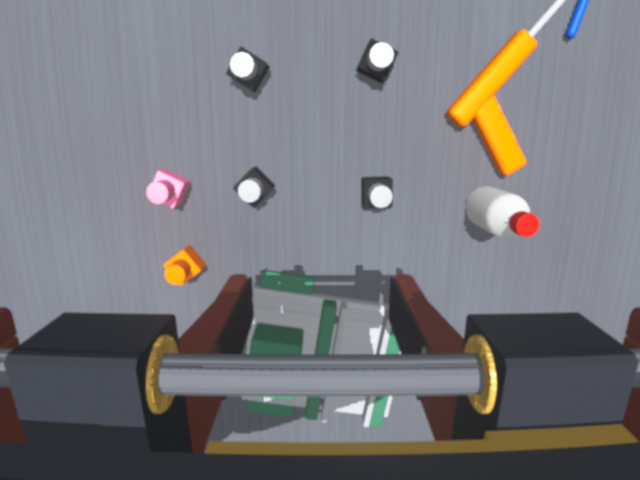

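The wrist view shows the four black buffers with boss tops at (242,65), (381,55), (250,190) and (380,195). The pink look-alike is at (165,190), the orange at (182,268), and the vise is now open at the bottom.

```bash
cat >> h.py <<'E'
def bufs(im,i,cents,r=32):
    for (u0,v0) in cents:
        y0,x0=max(0,v0-r),max(0,u0-r); sub=im[y0:v0+r,x0:u0+r]; hsv=cv2.cvtColor(sub,cv2.COLOR_RGB2HSV)
        br=(hsv[:,:,2]>185).astype(np.uint8); n,l,s,c=cv2.connectedComponentsWithStats(br)
        k=1+np.argmax(s[1:,4]); pc=c[k]+[x0,y0]
        top=onz(i,*pc,46)
        dk=(hsv[:,:,2]<48).astype(np.uint8); n,l,s,c=cv2.connectedComponentsWithStats(dk); kk=1+np.argmax(s[1:,4])
        hull=cv2.convexHull(cv2.findNonZero(((l==kk)).astype(np.uint8))).reshape(-1,2)+[x0,y0]
        W=np.array([onz(i,*p,24)[:2] for p in hull]).astype(np.float32)
        (cx,cy),(w,h),a=cv2.minAreaRect(W); a=np.deg2rad(a); a=(a+np.pi/4)%(np.pi/2)-np.pi/4
        # long edges of the hull
        P=cv2.approxPolyDP(hull.astype(np.int32).reshape(-1,1,2),3,True).reshape(-1,2)
        Q=np.array([onz(i,*p,12)[:2] for p in P]); e=np.roll(Q,-1,0)-Q
        ed=[(round(float(np.hypot(*v))),round(float((np.arctan2(v[1],v[0])+np.pi/4)%(np.pi/2)-np.pi/4),2)) for v in e]
        print('px',pc.round(1),'boss',top[:2].round(1),'rect yaw %.2f'%a,'wh',round(w),round(h),'edges',ed)
E
python3 - <<'E'
from h import *
z=np.load('w4.npz');i=ctrl.camera_info('wrist')
bufs(z['im'],i,[(242,68),(380,60),(252,190),(379,195)])
c=cv2.resize(z['im'][30:220,210:410],(800,600)[:2],interpolation=cv2.INTER_CUBIC);cv2.imwrite('pics/c4.png',c[:,:,::-1])
E
```

```text
Traceback (most recent call last):
  File "h.py", line 40, in bufs
    dk=(hsv[:,:,2]<48).astype(np.uint8); n,l,s,c=cv2.connectedComponentsWithStats(dk); kk=1+np.argmax(s[1:,4])
                                                                                            ~~~~~~~~~^^^^^^^^^
ValueError: attempt to get argmax of an empty sequence
```

```bash
python3 - <<'E'
from h import *
z=np.load('w4.npz');im=z['im']
print(im[60:84:3,225:275:5].max(2)); print(im[180:215:4,355:400:4].max(2))
E
sed -i 's/<48)/<80)/' h.py
python3 - <<'E'
from h import *
z=np.load('w4.npz');i=ctrl.camera_info('wrist')
bufs(z['im'],i,[(242,68),(380,60),(252,190),(379,195)])
E
```

```text
[[156 210 254 255 255 255  82  77 143 151]
 [156 240 254 255 255 255 108  72  82 150]
 [155 219 254 254 254 255 110  72  59 138]
 [154 149 253 254 254 254 103  73  50 142]
 [139  80 252 254 254 233  97  67  53 114]
 [149  80 152 250 246 113  76  56  76 113]
 [156 135  73  94 104  91  57  52  94 136]
 [154 139  90  62  61  56  56  56  97 151]]
[[154 149  56  68  69  70  70  68  71  81 157 152]
 [154 149  57  71  79 125 145 122  71  83 157 152]
 [153 149  57  71 130 241 251 249 235  86 155 152]
 [152 149  59  84 206 251 249 249 249 194 156 152]
 [153 149  57  76 239 248 247 249 246 233 155 152]
 [152 150  59  69 217 246 248 246 244 191 155 152]
 [154 149  61  70  81 240 246 244 229  92 156 153]
 [154 149  95  83  85  92 129 118 111 143 158 152]
 [153 150 152 154 144 115 125 150 155 156 155 155]]
px [241.3  63.9] boss [472.5 286.3] rect yaw -0.58 wh 29 32 edges [(27, -0.49), (32, -0.57), (30, 0.55), (17, -0.58)]
px [381.3  54.2] boss [598.3 294.6] rect yaw -0.43 wh 33 29 edges [(21, -0.52), (27, -0.47), (31, -0.44), (31, 0.77)]
px [248.6 190.7] boss [474.8 171.1] rect yaw 0.77 wh 30 28 edges [(31, 0.34), (15, 0.76), (26, -0.74), (30, -0.73)]
px [380.9 196.1] boss [602.4 166. ] rect yaw 0.03 wh 29 31 edges [(10, 0.15), (27, -0.68), (11, 0.0), (30, 0.06), (28, 0.04)]
```

Call:
{"api": "servo_tool", "payload": {
  "rows": [
    [0,0,-0.02,0.05,0.2,0.3,50],
    [0,0,-0.02,0.05,0.285,0.6,50],
    [0,0,-0.02,0.05,0.285,0.9,50],
    [0,0,-0.02,0.05,0.285,0.9,50],
    [0,0,-0.02,0.05,0.285,0.9,50]
  ]
}}

```text
t: 12.65
ee_pos: [600.5, 163.2, 86.3]
orientation: [-2.188, -2.254, 0.001]
ft_force: [0.7, 0.1, 0.7]
width: 50.0
grasp_force: 0.0
```

```bash
python3 - <<'E'
from h import *
st(); im,d,i=grab('wrist','w5.png')
p=proj(i,[602.4,166,46]).astype(int);print(p); bufs(im,i,[tuple(p.tolist())],60)
E
```

```text
t12.65 p [600.5 163.2  86.3] yaw 0.029 F [0.7 0.1 0.7] w 50.0 g 0.0 q [ 0.25  0.59  1.71 -0.    0.84  0.22]
[323 263]
px [328.8 261.7] boss [605.  167.3] rect yaw 0.03 wh 28 32 edges [(29, 0.03), (33, 0.0), (27, 0.01), (33, 0.07)]
```

Call:
{"api": "servo_tool", "payload": {
  "rows": [
    [0,0,0,0.0065,0.0125,0.15,50],
    [0,0,0,0.0065,0.0125,0.302,50],
    [0,0,0,0.0065,0.0125,0.302,50],
    [0,0,0,0.0065,0.0125,0.302,5],
    [0,0,0,0.0065,0.0125,0.302,5],
    [0,0,0,0.0065,0.0125,0.302,5],
    [0,0,0,0.0065,0.0125,0.302,5],
    [0,0,0,0.0065,0.0125,0.302,5],
    [0,0,0,0.0065,0.0125,0.302,5]
  ]
}}

```text
t: 13.82
ee_pos: [604.0, 165.4, 26.3]
orientation: [2.187, 2.254, 0.002]
ft_force: [0.0, 0.2, 6.9]
width: 21.3
grasp_force: 30.0
```

```bash
python3 - <<'E'
from h import *
st(); print([(VW-7*EX+y*EY).round(1) for y in (54,18,-18,-54)])
rows([(605,165,100,.03,5)]+[(*(VW-7*EX-54*EY),z,-.15,5) for z in (100,50,38.5)])
E
```

```text
t13.82 p [604.  165.4  26.3] yaw 0.030 F [0.  0.2 6.9] w 21.3 g 30.0 q [0.25 0.69 1.72 0.   0.73 0.22]
[array([596.3,  18.6]), array([591., -17.]), array([585.6, -52.6]), array([580.2, -88.1])]
[0.001,-0.000,0.000,-0.0020,0.0053,-0.3685,5]
[0.001,-0.000,0.120,-1.2635,-0.1566,-0.3692,5]
[0.001,-0.000,0.120,-1.2636,-0.1570,-0.1192,5]
[0.001,-0.000,0.120,-1.2636,-0.1571,-0.0617,5]
```

Call:
{"api": "servo_tool", "payload": {
  "rows": [
    [0,0,0,0,0,-0.2,5],
    [0,0,0,0,0,-0.37,5],
    [0,0,0.05,-0.2,0,-0.37,5],
    [0,0,0.12,-0.45,-0.05,-0.37,5],
    [0,0,0.12,-0.7,-0.11,-0.37,5],
    [0,0,0.12,-0.9,-0.157,-0.37,5],
    [0,0,0.12,-0.9,-0.157,-0.37,5],
    [0,0,0.12,-0.9,-0.157,-0.37,5],
    [0,0,0.12,-0.9,-0.157,-0.37,5]
  ]
}}

```text
t: 14.95
ee_pos: [577.5, -14.6, 99.3]
orientation: [-2.38, -2.05, -0.0]
ft_force: [0.3, 0.3, -1.1]
width: 21.4
grasp_force: 30.0
```

```bash
python3 - <<'E'
from h import *
st(); rows([(*(VW-7*EX-54*EY),z,-.15,5) for z in (100,50,38.5)])
E
```

```text
t14.95 p [577.5 -14.6  99.3] yaw -0.149 F [ 0.3  0.3 -1.1] w 21.4 g 30.0 q [-0.05  0.52  1.81  0.    0.81  0.1 ]
[0.000,-0.000,0.001,-0.3619,0.0677,-0.0037,5]
[0.000,-0.000,0.001,-0.3620,0.0677,0.2463,5]
[0.000,-0.000,0.001,-0.3620,0.0677,0.3038,5]
```

Call:
{"api": "servo_tool", "payload": {
  "rows": [
    [0,0,0,-0.2,0.04,0,5],
    [0,0,0,-0.362,0.066,0,5],
    [0,0,0,-0.362,0.066,0,5],
    [0,0,0,-0.362,0.066,0.15,5],
    [0,0,0,-0.362,0.066,0.25,5],
    [0,0,0,-0.362,0.066,0.28,5],
    [0,0,0,-0.362,0.066,0.297,5],
    [0,0,0,-0.362,0.066,0.297,5]
  ]
}}

```text
t: 15.95
ee_pos: [579.9, -89.0, 40.2]
orientation: [2.381, 2.049, 0.001]
ft_force: [0.5, 0.4, -0.3]
width: 21.2
grasp_force: 30.0
```

```bash
python3 - <<'E'
from h import *
st(); p=np.array(ctrl.get_obs()['ee_pos'])[:2]-VW; print(p@EX,p@EY); im,d,i=grab('wrist','w6.png')
E
```

```text
t15.95 p [579.9 -89.   40.2] yaw -0.150 F [ 0.5  0.4 -0.3] w 21.2 g 30.0 q [-0.17  0.63  1.81  0.    0.71 -0.02]
-7.217752862029182 -54.94469760993004
```

View pics/w6.png

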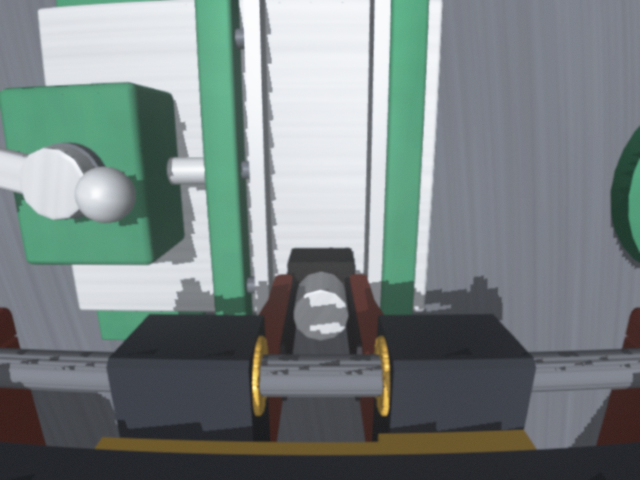

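The buffer's foot sits square in the gap, spanning columns 290 to 352 between the plate near 262 and the fixed face near 372. I lower it 2 mm and release.

Call:
{"api": "servo_tool", "payload": {
  "rows": [
    [0,0,0,0,0,0.009,5],
    [0,0,0,0,0,0.009,5],
    [0,0,0,0,0,0.009,40],
    [0,0,0,0,0,0.009,40],
    [0,0,0,0,0,-0.2,40],
    [0,0,0,0.1,0,-0.35,40],
    [0,0,0,0.4,0,-0.35,50],
    [0,0,-0.06,0.7,0,-0.35,50],
    [0,0,-0.1,0.95,0.05,-0.35,50],
    [0,0,-0.1,0.95,0.05,-0.35,50]
  ]
}}

```text
t: 17.25
ee_pos: [618.8, 100.4, 110.2]
orientation: [2.216, 2.226, 0.002]
ft_force: [-1.0, -0.6, 0.4]
width: 49.7
grasp_force: 0.0
```

```bash
python3 - <<'E'
from h import *
st(); im,d,i=grab('wrist'); 
for X in [(472.5,286.3),(598.3,294.6),(474.8,171.1)]:
    p=proj(i,[*X,46]).astype(int); print(p)
    try: bufs(im,i,[tuple(p.tolist())],55)
    except Exception as e: print(e)
rows([(600,296,88,-.45,50)]); rows([(473,287,88,-.56,50)]);rows([(476,172,88,-.77,50)])
E
```

```text
t17.25 p [618.8 100.4 110.2] yaw 0.004 F [-1.  -0.6  0.4] w 49.7 g 0.0 q [0.14 0.56 1.7  0.   0.88 0.14]
[ 45 -82]
px [ 14.8 256.8] boss [428.   98.3] rect yaw -0.21 wh 72 87 edges [(95, 0.09), (72, -0.28), (25, -0.09), (64, -0.53), (27, -0.19)]
[ 280 -114]
px [268.7 409.8] boss [584.6  -9. ] rect yaw -0.43 wh 65 19 edges [(31, 0.01), (31, -0.31), (21, 0.01), (52, -0.41), (16, -0.58)]
[ 67 135]
px [ 70.9 132.9] boss [477.1 172.4] rect yaw -0.05 wh 39 26 edges [(12, 0.1), (12, -0.74), (26, -0.05), (10, 0.77), (11, -0.08), (13, -0.77), (24, -0.1), (8, -0.76)]
[0.000,0.000,0.302,0.9878,-0.0869,0.1090,50]
[0.000,0.000,0.375,0.9443,-0.7220,0.1089,50]
[0.000,0.000,0.515,0.3693,-0.7084,0.1090,50]
```

Call:
{"api": "servo_tool", "payload": {
  "rows": [
    [0,0,0.1,0.25,0,0,50],
    [0,0,0.2,0.5,-0.05,0,50],
    [0,0,0.3,0.75,-0.087,0.05,50],
    [0,0,0.3,0.985,-0.087,0.109,50],
    [0,0,0.3,0.985,-0.087,0.109,50],
    [0,0,0.3,0.985,-0.087,0.109,50],
    [0,0,0.3,0.985,-0.087,0.109,50]
  ]
}}

```text
t: 18.18
ee_pos: [600.7, 292.3, 88.4]
orientation: [2.663, 1.667, -0.0]
ft_force: [0.3, -0.5, 0.2]
width: 50.1
grasp_force: 0.0
```

```bash
python3 - <<'E'
from h import *
st(); im,d,i=grab('wrist','w7.png')
p=proj(i,[600,296,46]).astype(int);print(p); bufs(im,i,[tuple(p.tolist())],60)
rows([(x,y,26,-.45,50) for x,y in [(600,296),(601,296),(600,297)]])
E
```

```text
t18.18 p [600.7 292.3  88.4] yaw -0.452 F [ 0.3 -0.5  0.2] w 50.1 g 0.0 q [ 0.44  0.65  1.6  -0.    0.89  0.89]
[316 262]
px [318.  258.9] boss [601.7 297.3] rect yaw -0.44 wh 34 29 edges [(30, -0.43), (34, -0.51), (27, -0.45), (33, -0.42)]
[0.000,0.000,-0.001,0.0143,-0.0114,0.3121,50]
[0.000,0.000,-0.001,0.0165,-0.0069,0.3121,50]
[0.000,0.000,-0.001,0.0188,-0.0136,0.3121,50]
```

Call:
{"api": "servo_tool", "payload": {
  "rows": [
    [0,0,0,0.018,0,0.15,50],
    [0,0,0,0.018,0,0.311,50],
    [0,0,0,0.018,0,0.311,50],
    [0,0,0,0.018,0,0.311,5],
    [0,0,0,0.018,0,0.311,5],
    [0,0,0,0.018,0,0.311,5],
    [0,0,0,0.018,0,0.311,5],
    [0,0,0,0.018,0,0.311,5],
    [0,0,0,0.018,0,-0.05,5]
  ]
}}

```text
t: 19.35
ee_pos: [598.2, 295.7, 83.8]
orientation: [-2.66, -1.669, 0.017]
ft_force: [0.1, 0.7, -1.1]
width: 21.3
grasp_force: 30.0
```

```bash
python3 - <<'E'
from h import *
st(); rows([(605,140,100,-.15,5)]+[(*(VW-7*EX-18*EY),100,-.15,5)])
E
```

```text
t19.35 p [598.2 295.7  83.8] yaw -0.450 F [ 0.1  0.7 -1.1] w 21.3 g 30.0 q [ 0.44  0.65  1.6  -0.    0.9   0.89]
[-0.005,0.005,-0.200,-0.6867,0.3687,-0.0775,5]
[-0.005,0.005,-0.200,-1.5959,0.7000,-0.0720,5]
```

Call:
{"api": "servo_tool", "payload": {
  "rows": [
    [0,0,-0.08,-0.2,0.1,-0.05,5],
    [0,0,-0.16,-0.45,0.22,-0.07,5],
    [0,0,-0.2,-0.7,0.34,-0.07,5],
    [0,0,-0.2,-0.95,0.45,-0.07,5],
    [0,0,-0.2,-0.98,0.47,-0.07,5],
    [0,0,-0.2,-0.98,0.47,-0.07,5],
    [0,0,-0.2,-0.98,0.47,-0.07,5]
  ]
}}

```text
t: 20.23
ee_pos: [601.4, 81.3, 102.3]
orientation: [-2.38, -2.05, -0.0]
ft_force: [0.1, 0.2, -0.7]
width: 20.9
grasp_force: 30.0
```

```bash
python3 - <<'E'
from h import *
st(); rows([(*(VW-7*EX-18*EY),z,-.15,5) for z in (100,50,39)])
E
```

```text
t20.23 p [601.4  81.3 102.3] yaw -0.149 F [ 0.1  0.2 -0.7] w 20.9 g 30.0 q [0.11 0.55 1.74 0.   0.84 0.26]
[0.000,-0.000,0.001,-0.6735,0.0209,0.0114,5]
[0.000,-0.000,0.001,-0.6736,0.0209,0.2614,5]
[0.000,-0.000,0.001,-0.6736,0.0209,0.3164,5]
```

Call:
{"api": "servo_tool", "payload": {
  "rows": [
    [0,0,0,-0.22,0.01,0,5],
    [0,0,0,-0.45,0.02,0,5],
    [0,0,0,-0.67,0.021,0,5],
    [0,0,0,-0.67,0.021,0,5],
    [0,0,0,-0.67,0.021,0.1,5],
    [0,0,0,-0.67,0.021,0.25,5],
    [0,0,0,-0.67,0.021,0.3,5],
    [0,0,0,-0.67,0.021,0.305,5],
    [0,0,0,-0.67,0.021,0.305,5]
  ]
}}

```text
t: 21.35
ee_pos: [586.0, -52.6, 41.7]
orientation: [2.381, 2.049, 0.001]
ft_force: [-0.2, -0.3, -1.0]
width: 21.4
grasp_force: 30.0
```

```bash
python3 - <<'E'
from h import *
st(); p=np.array(ctrl.get_obs()['ee_pos'])[:2]-VW; print(p@EX,p@EY); im,d,i=grab('wrist','w8.png')
E
```

```text
t21.35 p [586.  -52.6  41.7] yaw -0.149 F [-0.2 -0.3 -1. ] w 21.4 g 30.0 q [-0.11  0.63  1.8   0.    0.71  0.04]
-6.602452086777861 -18.016199655792743
```

View pics/w8.png

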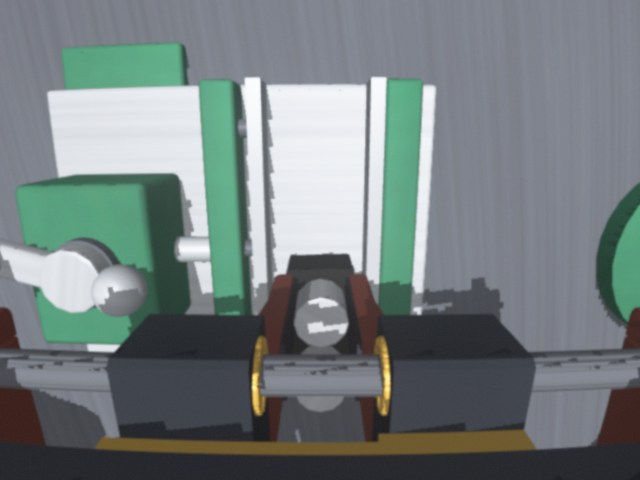

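This buffer is also square in the gap, with the foot spanning columns 288 to 352 and the earlier boss visible behind it at (320,390). I lower it, release and head for the next one at (476,172).

Call:
{"api": "servo_tool", "payload": {
  "rows": [
    [0,0,0,0,0,0.016,5],
    [0,0,0,0,0,0.016,5],
    [0,0,0,0,0,0.016,40],
    [0,0,0,0,0,0.016,40],
    [0,0,0,0,0,-0.2,40],
    [0,0,0,0.1,0,-0.35,40],
    [0,0,0.1,0.4,-0.05,-0.35,50],
    [0,0,0.2,0.7,-0.2,-0.35,50],
    [0,0,0.3,0.9,-0.4,-0.35,50],
    [0,0,0.4,0.95,-0.6,-0.35,50]
  ]
}}

```text
t: 22.65
ee_pos: [494.3, 155.0, 111.4]
orientation: [-2.882, -1.25, -0.001]
ft_force: [0.8, -0.7, -0.3]
width: 50.1
grasp_force: 0.0
```

```bash
python3 - <<'E'
from h import *
st(); rows([(477,172,88,-.77,50)])
E
```

```text
t22.65 p [494.3 155.  111.4] yaw -0.753 F [ 0.8 -0.7 -0.3] w 50.1 g 0.0 q [0.28 0.43 1.94 0.   0.77 1.03]
[0.000,-0.001,0.012,0.0027,-0.1211,0.1171,50]
```

Call:
{"api": "servo_tool", "payload": {
  "rows": [
    [0,0,0.012,0.002,-0.12,0.115,50],
    [0,0,0.012,0.002,-0.12,0.115,50],
    [0,0,0.012,0.002,-0.12,0.115,50]
  ]
}}

```text
t: 23.02
ee_pos: [479.0, 169.2, 88.9]
orientation: [2.891, 1.228, 0.002]
ft_force: [-0.3, -0.5, -0.1]
width: 50.1
grasp_force: 0.0
```

```bash
python3 - <<'E'
from h import *
st(); im,d,i=grab('wrist','w9.png')
p=proj(i,[477,172,46]).astype(int);print(p); bufs(im,i,[tuple(p.tolist())],60)
rows([(x,y,26,-.77,50) for x,y in [(477,172),(478,172),(477,173)]])
E
```

```text
t23.02 p [479.  169.2  88.9] yaw -0.768 F [-0.3 -0.5 -0.1] w 50.1 g 0.0 q [ 0.32  0.46  1.97 -0.    0.71  1.08]
[314 266]
px [314.1 251.6] boss [482.7 178.2] rect yaw 0.77 wh 34 30 edges [(35, -0.74), (30, 0.78), (35, 0.73), (26, 0.78)]
[0.001,-0.001,0.001,0.0018,-0.0188,0.3150,50]
[0.001,-0.001,0.001,0.0053,-0.0152,0.3150,50]
[0.001,-0.001,0.001,0.0054,-0.0223,0.3150,50]
```

```bash
python3 - <<'E'
from h import *
im,d,i=grab('wrist')
v=im[200:310,314].max(1); print(v[::5]); 
for y in range(225,300,6): print(y,bydepth(i,d,314,y).round(1),im[y,314].max())
E
```

```text
[165 168 167 168 166  57  64  77 147 143 253 196 169 168 164 163 159 118
  94  95  97  97]
225 [487.1 183.1  10.6] 57
231 [486.7 182.4  23. ] 70
237 [484.4 180.   23.9] 106
243 [484.5 179.9  37.4] 148
249 [483.8 178.9  45. ] 253
255 [481.8 176.8  46.6] 196
261 [479.4 174.4  46.4] 169
267 [476.8 171.7  45.7] 167
273 [474.4 169.3  45.9] 160
279 [472.2 167.   46.6] 163
285 [456.6 152.    0.6] 118
291 [453.1 148.4  -1. ] 95
297 [ 4.502e+02  1.455e+02 -3.000e-01] 98
```

Call:
{"api": "servo_tool", "payload": {
  "rows": [
    [0,0,0,0.008,-0.006,0.15,50],
    [0,0,0,0.008,-0.006,0.313,50],
    [0,0,0,0.008,-0.006,0.313,50],
    [0,0,0,0.008,-0.006,0.313,5],
    [0,0,0,0.008,-0.006,0.313,5],
    [0,0,0,0.008,-0.006,0.313,5],
    [0,0,0,0.008,-0.006,0.313,5],
    [0,0,0,0.008,-0.006,0.313,5],
    [0,0,0,0.008,-0.006,-0.05,5],
    [0,0,0,0.008,-0.006,-0.08,5]
  ]
}}

```text
t: 24.38
ee_pos: [479.7, 171.9, 106.9]
orientation: [2.891, 1.228, 0.007]
ft_force: [-0.1, 0.0, -1.3]
width: 21.4
grasp_force: 30.0
```

```bash
python3 - <<'E'
from h import *
st(); rows([(530,100,104,-.4,5)]+[(*(VW-7*EX+18*EY),104,-.15,5)])
E
```

```text
t24.38 p [479.7 171.9 106.9] yaw -0.768 F [-0.1  0.  -1.3] w 21.4 g 30.0 q [ 0.32  0.43  1.96 -0.    0.75  1.09]
[0.002,-0.002,-0.245,-0.0841,0.4305,0.0150,5]
[0.002,-0.002,-0.412,-0.2931,1.0560,0.0154,5]
```

Call:
{"api": "servo_tool", "payload": {
  "rows": [
    [0,0,-0.1,-0.03,0.2,0,5],
    [0,0,-0.2,-0.08,0.43,0,5],
    [0,0,-0.3,-0.15,0.65,0,5],
    [0,0,-0.4,-0.22,0.85,0,5],
    [0,0,-0.412,-0.28,0.98,0,5],
    [0,0,-0.412,-0.28,0.98,0,5],
    [0,0,-0.412,-0.28,0.98,0,5]
  ]
}}

```text
t: 25.25
ee_pos: [579.4, -4.7, 103.9]
orientation: [-2.381, -2.048, 0.001]
ft_force: [0.3, -0.1, -1.1]
width: 21.6
grasp_force: 30.0
```

```bash
python3 - <<'E'
from h import *
st(); rows([(*(VW-7*EX+18*EY),z,-.15,5) for z in (100,50,39)])
E
```

```text
t25.25 p [579.4  -4.7 103.9] yaw -0.150 F [ 0.3 -0.1 -1.1] w 21.6 g 30.0 q [-0.03  0.52  1.81  0.    0.82  0.12]
[-0.001,-0.000,-0.000,-0.0522,0.0664,0.0196,5]
[-0.001,-0.000,-0.000,-0.0522,0.0667,0.2696,5]
[-0.001,-0.000,-0.000,-0.0522,0.0668,0.3246,5]
```

Call:
{"api": "servo_tool", "payload": {
  "rows": [
    [0,0,0,-0.052,0.066,0,5],
    [0,0,0,-0.052,0.066,0,5],
    [0,0,0,-0.052,0.066,0,5],
    [0,0,0,-0.052,0.066,0.15,5],
    [0,0,0,-0.052,0.066,0.27,5],
    [0,0,0,-0.052,0.066,0.31,5],
    [0,0,0,-0.052,0.066,0.315,5],
    [0,0,0,-0.052,0.066,0.315,5]
  ]
}}

```text
t: 26.25
ee_pos: [592.3, -17.3, 42.2]
orientation: [2.381, 2.048, 0.001]
ft_force: [-0.8, -0.5, -0.8]
width: 21.4
grasp_force: 30.0
```

```bash
python3 - <<'E'
from h import *
st(); p=np.array(ctrl.get_obs()['ee_pos'])[:2]-VW; print(p@EX,p@EY); im,d,i=grab('wrist','w10.png')
g=cv2.cvtColor(im,cv2.COLOR_RGB2GRAY); print(g[262,255:385:4],g[268,255:385:4])
E
```

```text
t26.25 p [592.3 -17.3  42.2] yaw -0.150 F [-0.8 -0.5 -0.8] w 21.4 g 30.0 q [-0.05  0.63  1.79 -0.    0.72  0.1 ]
-5.607804575707632 17.81479123049088
[233 234 207 103 142 234 238 238 229  65  62  66  64  65  66  66  65  64
  67  66  64  66  64  63  75 238 199 157 234 234 231 136 149] [233 234 220 100 166 226 239 239 184  74  76  74  75  74  75  73  70  73
  71  74  74  72  74  73  71 219 197 163 234 233 231 134 148]
```

Call:
{"api": "servo_tool", "payload": {
  "rows": [
    [0,0,0,0,0,0.018,5],
    [0,0,0,0,0,0.018,5],
    [0,0,0,0,0,0.018,40],
    [0,0,0,0,0,0.018,40],
    [0,0,0,0,0,-0.2,40],
    [0,0,0,0.1,0,-0.35,40],
    [0,0,0.1,0.4,-0.05,-0.35,50],
    [0,0,0.2,0.7,-0.2,-0.35,50],
    [0,0,0.27,0.95,-0.45,-0.35,50],
    [0,0,0.27,0.98,-0.7,-0.35,50]
  ]
}}

```text
t: 27.55
ee_pos: [482.6, 199.8, 111.5]
orientation: [2.745, 1.528, 0.004]
ft_force: [-0.1, 1.1, -0.3]
width: 50.2
grasp_force: 0.0
```

```bash
python3 - <<'E'
from h import *
st(); rows([(475,287,88,-.56,50)])
E
```

```text
t27.55 p [482.6 199.8 111.5] yaw -0.555 F [-0.1  1.1 -0.3] w 50.2 g 0.0 q [0.37 0.44 1.93 0.   0.77 0.92]
[0.001,-0.001,0.003,0.3502,-0.2619,0.1179,50]
```

Call:
{"api": "servo_tool", "payload": {
  "rows": [
    [0,0,0.003,0.15,-0.1,0,50],
    [0,0,0.003,0.35,-0.262,0.06,50],
    [0,0,0.003,0.35,-0.262,0.115,50],
    [0,0,0.003,0.35,-0.262,0.115,50],
    [0,0,0.003,0.35,-0.262,0.115,50]
  ]
}}

```text
t: 28.18
ee_pos: [475.0, 283.3, 88.3]
orientation: [2.749, 1.52, -0.001]
ft_force: [-0.0, -0.1, 0.3]
width: 50.0
grasp_force: 0.0
```

```bash
python3 - <<'E'
from h import *
st(); im,d,i=grab('wrist','w11.png')
p=proj(i,[475,287,46]).astype(int);print(p); bufs(im,i,[tuple(p.tolist())],60)
P=np.array([bydepth(i,d,u,v) for u in range(p[0]-60,p[0]+60,2) for v in range(p[1]-60,p[1]+45,2)]); T=P[(P[:,2]>43)&(P[:,2]<50)]
print(len(T),(T.min(0)+T.max(0))/2,T.mean(0),T.max(0)-T.min(0))
x,y=T.mean(0)[:2]; rows([(x,y,26.3,-.56,50)])
E
```

```text
t28.18 p [475.  283.3  88.3] yaw -0.561 F [-0.  -0.1  0.3] w 50.0 g 0.0 q [ 0.52  0.51  1.87 -0.    0.76  1.08]
[316 262]
px [315.9 256.4] boss [476.3 290.1] rect yaw -0.56 wh 33 29 edges [(30, 0.7), (24, -0.6), (27, -0.56), (34, -0.53)]
304 [474.53597746 288.27378628  45.60281911] [474.62574604 288.51590316  45.82400071] [21.58832777 21.28541607  4.53795789]
[0.000,0.000,-0.001,0.0200,-0.0165,0.3114,50]
```

Call:
{"api": "servo_tool", "payload": {
  "rows": [
    [0,0,0,0.014,-0.008,0.15,50],
    [0,0,0,0.014,-0.008,0.31,50],
    [0,0,0,0.014,-0.008,0.31,50],
    [0,0,0,0.014,-0.008,0.31,5],
    [0,0,0,0.014,-0.008,0.31,5],
    [0,0,0,0.014,-0.008,0.31,5],
    [0,0,0,0.014,-0.008,0.31,5],
    [0,0,0,0.014,-0.008,0.31,5],
    [0,0,0,0.014,-0.008,-0.05,5],
    [0,0,0,0.014,-0.008,-0.08,5]
  ]
}}

```text
t: 29.48
ee_pos: [476.6, 288.6, 107.1]
orientation: [-2.748, -1.522, -0.007]
ft_force: [0.5, 0.3, -1.4]
width: 21.4
grasp_force: 29.9
```

```bash
python3 - <<'E'
from h import *
st(); rows([(540,140,104,-.15,5)]+[(*(VW-7*EX+54*EY),104,-.15,5)])
E
```

```text
t29.48 p [476.6 288.6 107.1] yaw -0.559 F [ 0.5  0.3 -1.4] w 21.4 g 29.9 q [ 0.52  0.48  1.86 -0.    0.79  1.08]
[0.002,-0.002,-0.273,-0.4618,0.6629,0.0150,5]
[0.002,-0.002,-0.273,-0.8266,1.2237,0.0147,5]
```

Call:
{"api": "servo_tool", "payload": {
  "rows": [
    [0,0,-0.07,-0.13,0.2,0,5],
    [0,0,-0.14,-0.29,0.41,0,5],
    [0,0,-0.21,-0.44,0.62,0,5],
    [0,0,-0.273,-0.56,0.83,0,5],
    [0,0,-0.273,-0.66,0.98,0,5],
    [0,0,-0.273,-0.66,0.98,0,5],
    [0,0,-0.273,-0.66,0.98,0,5]
  ]
}}

```text
t: 30.35
ee_pos: [570.3, 72.0, 103.8]
orientation: [-2.381, -2.048, 0.002]
ft_force: [0.1, 0.5, -1.6]
width: 21.3
grasp_force: 29.9
```

```bash
python3 - <<'E'
from h import *
st(); rows([(*(VW-7*EX+54*EY),z,-.15,5) for z in (100,50,39)])
E
```

```text
t30.35 p [570.3  72.  103.8] yaw -0.150 F [ 0.1  0.5 -1.6] w 21.3 g 29.9 q [0.1  0.51 1.82 0.   0.81 0.25]
[-0.001,0.000,-0.000,-0.2442,0.1688,0.0189,5]
[-0.001,0.000,-0.000,-0.2442,0.1691,0.2689,5]
[-0.001,0.000,-0.000,-0.2442,0.1692,0.3239,5]
```

Call:
{"api": "servo_tool", "payload": {
  "rows": [
    [0,0,0,-0.12,0.08,0,5],
    [0,0,0,-0.244,0.164,0,5],
    [0,0,0,-0.244,0.164,0,5],
    [0,0,0,-0.244,0.164,0,5],
    [0,0,0,-0.244,0.164,0.15,5],
    [0,0,0,-0.244,0.164,0.27,5],
    [0,0,0,-0.244,0.164,0.31,5],
    [0,0,0,-0.244,0.164,0.325,5],
    [0,0,0,-0.244,0.164,0.325,5]
  ]
}}

```text
t: 31.48
ee_pos: [596.6, 19.0, 40.0]
orientation: [2.381, 2.049, 0.001]
ft_force: [0.7, -0.1, -1.1]
width: 20.8
grasp_force: 29.9
```

```bash
python3 - <<'E'
from h import *
st(); p=np.array(ctrl.get_obs()['ee_pos'])[:2]-VW; print(p@EX,p@EY); im,d,i=grab('wrist','w12.png')
g=cv2.cvtColor(im,cv2.COLOR_RGB2GRAY); print(g[262,255:385:4],g[268,255:385:4])
E
```

```text
t31.48 p [596.6  19.   40. ] yaw -0.150 F [ 0.7 -0.1 -1.1] w 20.8 g 29.9 q [0.01 0.64 1.78 0.   0.72 0.16]
-6.765687373664996 54.400381418702274
[240 239 239 115 130 210 240 240 207  61  60  61  61  60  61  61  59  59
  61  61  59  61  62  60  81 234 239 135 221 241 240 227 145] [240 240 239 119 130 200 241 242 134  73  74  71  73  75  72  73  73  73
  71  73  73  72  72  75  74 219 242 130 223 240 240 225 145]
```

Call:
{"api": "servo_tool", "payload": {
  "rows": [
    [0,0,0,0,0,0.007,5],
    [0,0,0,0,0,0.007,5],
    [0,0,0,0,0,0.007,40],
    [0,0,0,0,0,0.007,40],
    [0,0,0,0,0,-0.2,40],
    [0,0,0,0,0,-0.5,40],
    [0,0,0,-0.3,-0.1,-0.8,40],
    [0,0,0,-0.6,-0.2,-0.8,40],
    [0,0,0,-0.6,-0.2,-0.8,40],
    [0,0,0,-0.6,-0.2,-0.8,40]
  ]
}}

```text
t: 32.78
ee_pos: [538.6, -94.9, 199.5]
orientation: [2.384, 2.046, 0.001]
ft_force: [0.3, 0.1, 1.0]
width: 40.0
grasp_force: 0.0
```

```bash
python3 - <<'E'
from h import *
st(); im,d,i=grab('wrist','w13.png')
for y in (54,18,-18,-54): print(proj(i,[*(VW-7*EX+y*EY),58]).round())
k=kpos(0.2); print(proj(i,[*k,103]).round())
E
```

```text
t32.77 p [538.6 -94.9 199.5] yaw -0.152 F [0.3 0.1 1. ] w 40.0 g 0.0 q [-0.2   0.34  1.82  0.    0.98 -0.04]
[376.  61.]
[375. 113.]
[373. 163.]
[372. 210.]
[181. 129.]
```

View pics/w13.png

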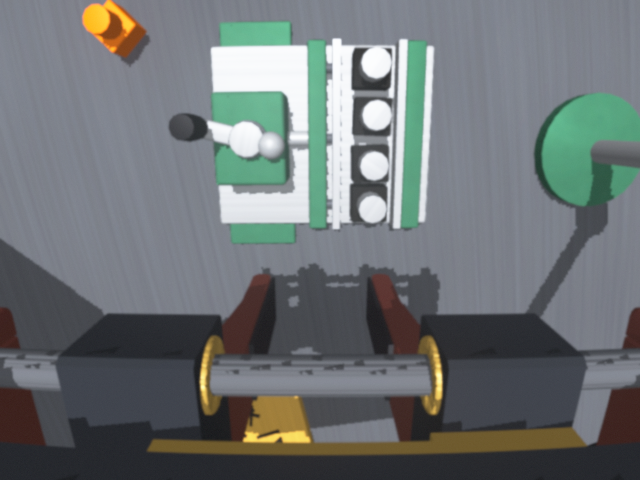

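All four buffers stand square in the vise, with boss tops at (376,63), (376,115), (373,164) and (372,208). The knob is at (184,127). Now to close the vise.

```bash
python3 - <<'E'
from h import *
i=ctrl.camera_info('wrist'); k=onz(i,184,126.5,103)[:2]; print(k)
p=np.array([462.3,-5.3]); 
for q in (k,p): r=q-AX; print(np.arctan2(r@EY,-(r@EX)),np.hypot(*r))
rows([(462,-7,z,0,40) for z in (199,115,76)])
E
```

```text
[465.16523831  -6.54138066]
0.2717380967345083 34.34402521565833
0.2706633491330352 37.466384933697555
[0.000,-0.000,-0.101,0.3718,-0.4459,0.0008,40]
[0.000,-0.000,-0.101,0.3716,-0.4459,0.4208,40]
[0.000,-0.000,-0.101,0.3716,-0.4459,0.6158,40]
```

Call:
{"api": "servo_tool", "payload": {
  "rows": [
    [0,0,-0.05,0.15,-0.2,0,40],
    [0,0,-0.101,0.3,-0.4,0.1,36],
    [0,0,-0.101,0.373,-0.442,0.3,36],
    [0,0,-0.101,0.373,-0.442,0.42,36],
    [0,0,-0.101,0.373,-0.442,0.42,36],
    [0,0,-0.101,0.373,-0.442,0.616,36],
    [0,0,-0.101,0.373,-0.442,0.616,36],
    [0,0,-0.101,0.373,-0.442,0.616,5],
    [0,0,-0.101,0.373,-0.442,0.616,5],
    [0,0,-0.101,0.373,-0.442,0.616,5]
  ]
}}

```text
t: 34.08
ee_pos: [462.2, -7.1, 77.3]
orientation: [-2.22, -2.223, 0.0]
ft_force: [-3.6, 0.5, 6.3]
width: 17.8
grasp_force: 30.0
```

Call:
{"api": "servo_tool", "payload": {
  "rows": [
    [0,0,0,0,0,0,5],
    [0,0,0,0,0,0,5]
  ]
}}

```text
t: 34.33
ee_pos: [462.2, -7.1, 77.3]
orientation: [-2.22, -2.223, -0.0]
ft_force: [-3.8, -0.0, 6.0]
width: 17.7
grasp_force: 30.0
```

```bash
python3 - <<'E'
from h import *
st(); p=np.array(ctrl.get_obs()['ee_pos'])[:2]; r=p-AX; a=np.arctan2(r@EY,-(r@EX)); print('a',a,np.linalg.norm(r))
st_=(10.0-a)/40
for s in range(4):
    print(); 
    for j in range(1,11):
        b=a+(s*10+j)*st_; q=(kpos(b)-kpos(a+s*10*st_))/200; print('[0,0,0,%.3f,%.3f,0,5]'%(q[1],q[0]),end=', ')
    print(b)
E
```

```text
t34.33 p [462.2  -7.1  77.3] yaw 0.001 F [-3.8 -0.   6. ] w 17.7 g 30.0 q [-0.04  0.43  2.07  0.    0.64 -0.04]
a 0.22597828836876255 36.8599210329413

[0,0,0,0.039,0.021,0,5], [0,0,0,0.071,0.051,0,5], [0,0,0,0.095,0.087,0,5], [0,0,0,0.110,0.129,0,5], [0,0,0,0.114,0.172,0,5], [0,0,0,0.107,0.216,0,5], [0,0,0,0.091,0.256,0,5], [0,0,0,0.064,0.291,0,5], [0,0,0,0.031,0.319,0,5], [0,0,0,-0.009,0.338,0,5], 2.669483716276572

[0,0,0,-0.043,0.009,0,5], [0,0,0,-0.087,0.007,0,5], [0,0,0,-0.129,-0.006,0,5], [0,0,0,-0.167,-0.028,0,5], [0,0,0,-0.198,-0.059,0,5], [0,0,0,-0.221,-0.096,0,5], [0,0,0,-0.234,-0.138,0,5], [0,0,0,-0.237,-0.182,0,5], [0,0,0,-0.229,-0.225,0,5], [0,0,0,-0.210,-0.265,0,5], 5.112989144184381

[0,0,0,0.027,-0.034,0,5], [0,0,0,0.062,-0.061,0,5], [0,0,0,0.102,-0.078,0,5], [0,0,0,0.146,-0.086,0,5], [0,0,0,0.189,-0.082,0,5], [0,0,0,0.231,-0.068,0,5], [0,0,0,0.268,-0.045,0,5], [0,0,0,0.298,-0.013,0,5], [0,0,0,0.320,0.025,0,5], [0,0,0,0.331,0.068,0,5], 7.556494572092189

[0,0,0,0.001,0.044,0,5], [0,0,0,-0.008,0.087,0,5], [0,0,0,-0.028,0.126,0,5], [0,0,0,-0.057,0.159,0,5], [0,0,0,-0.092,0.185,0,5], [0,0,0,-0.133,0.201,0,5], [0,0,0,-0.177,0.206,0,5], [0,0,0,-0.220,0.201,0,5], [0,0,0,-0.261,0.186,0,5], [0,0,0,-0.297,0.161,0,5], 10.0
```

Call:
{"api": "servo_tool", "payload": {
  "rows": [
    [0,0,0,0.039,0.021,0,5],
    [0,0,0,0.071,0.051,0,5],
    [0,0,0,0.095,0.087,0,5],
    [0,0,0,0.11,0.129,0,5],
    [0,0,0,0.114,0.172,0,5],
    [0,0,0,0.107,0.216,0,5],
    [0,0,0,0.091,0.256,0,5],
    [0,0,0,0.064,0.291,0,5],
    [0,0,0,0.031,0.319,0,5],
    [0,0,0,-0.009,0.338,0,5]
  ]
}}

```text
t: 35.58
ee_pos: [529.2, -8.6, 77.2]
orientation: [-2.219, -2.222, 0.002]
ft_force: [-6.2, 2.7, 8.0]
width: 17.9
grasp_force: 30.0
```

Call:
{"api": "servo_tool", "payload": {
  "rows": [
    [0,0,0,-0.043,0.009,0,5],
    [0,0,0,-0.087,0.007,0,5],
    [0,0,0,-0.129,-0.006,0,5],
    [0,0,0,-0.167,-0.028,0,5],
    [0,0,0,-0.198,-0.059,0,5],
    [0,0,0,-0.221,-0.096,0,5],
    [0,0,0,-0.234,-0.138,0,5],
    [0,0,0,-0.237,-0.182,0,5],
    [0,0,0,-0.229,-0.225,0,5],
    [0,0,0,-0.21,-0.265,0,5]
  ]
}}

```text
t: 36.83
ee_pos: [477.8, -52.6, 77.3]
orientation: [2.216, 2.222, -0.0]
ft_force: [1.6, -8.1, 9.7]
width: 17.5
grasp_force: 30.0
```

Call:
{"api": "servo_tool", "payload": {
  "rows": [
    [0,0,0,0.027,-0.034,0,5],
    [0,0,0,0.062,-0.061,0,5],
    [0,0,0,0.102,-0.078,0,5],
    [0,0,0,0.146,-0.086,0,5],
    [0,0,0,0.189,-0.082,0,5],
    [0,0,0,0.231,-0.068,0,5],
    [0,0,0,0.268,-0.045,0,5],
    [0,0,0,0.298,-0.013,0,5],
    [0,0,0,0.32,0.025,0,5],
    [0,0,0,0.331,0.068,0,5]
  ]
}}

```text
t: 38.08
ee_pos: [489.6, 14.7, 77.0]
orientation: [-2.219, -2.223, 0.003]
ft_force: [-3.9, -6.2, 14.4]
width: 17.8
grasp_force: 30.0
```

```bash
python3 - <<'E'
from h import *
st(); p=np.array(ctrl.get_obs()['ee_pos'])[:2]; r=p-AX; a=np.arctan2(r@EY,-(r@EX))+2*np.pi; print('a',a,np.linalg.norm(r))
E
```

```text
t38.08 p [489.6  14.7  77. ] yaw 0.002 F [-3.9 -6.2 14.4] w 17.8 g 30.0 q [ 0.01  0.46  2.01 -0.    0.67  0.01]
a 7.511524709239924 35.98941682531696
```

Call:
{"api": "servo_tool", "payload": {
  "rows": [
    [0,0,0,0.001,0.044,0,5],
    [0,0,0,-0.008,0.087,0,5],
    [0,0,0,-0.028,0.126,0,5],
    [0,0,0,-0.057,0.159,0,5],
    [0,0,0,-0.092,0.185,0,5],
    [0,0,0,-0.133,0.201,0,5],
    [0,0,0,-0.177,0.206,0,5],
    [0,0,0,-0.22,0.201,0,5],
    [0,0,0,-0.261,0.186,0,5],
    [0,0,0,-0.297,0.161,0,5]
  ]
}}

```text
t: 39.33
ee_pos: [523.5, -43.9, 77.2]
orientation: [2.219, 2.222, 0.003]
ft_force: [1.1, 5.5, 9.1]
width: 17.7
grasp_force: 30.0
```

Call:
{"api": "servo_tool", "payload": {
  "rows": [
    [0,0,0,0,0,0,5],
    [0,0,0,0,0,0,5],
    [0,0,0,0,0,0,36],
    [0,0,0,0,0,0,36],
    [0,0,0,0,0,-0.2,36],
    [0,0,0,0,0,-0.6,36],
    [0,0,0,-0.25,0.05,-0.6,36],
    [0,0,0,-0.25,0.05,-0.6,36],
    [0,0,0,-0.25,0.05,-0.6,36]
  ]
}}

```text
t: 40.45
ee_pos: [531.9, -93.7, 195.2]
orientation: [-2.219, -2.221, 0.002]
ft_force: [-0.2, 0.1, -0.3]
width: 36.1
grasp_force: 0.0
```

```bash
python3 - <<'E'
from h import *
st(); im,d,i=grab('wrist','w14.png')
im,d,i2=grab('scene','s14.png')
E
```

```text
t40.45 p [531.9 -93.7 195.2] yaw 0.001 F [-0.2  0.1 -0.3] w 36.1 g 0.0 q [-0.2   0.34  1.84  0.    0.97 -0.2 ]
```

View pics/w14.png

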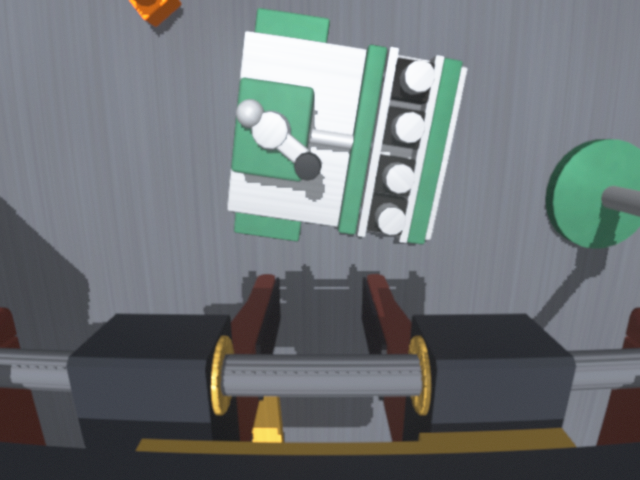

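The wrist view shows all four buffers clamped side by side, with bosses at (419,77), (408,127), (400,178) and (391,218) and the plate against their feet. Next I fetch the magnifier handle.

Call:
{"api": "servo_tool", "payload": {
  "rows": [
    [0,0,0,0,0,-0.3,50],
    [0,0,0,-0.2,0.1,-0.45,50],
    [0,0,0,-0.45,0.25,-0.45,50],
    [0,0,0,-0.7,0.42,-0.45,50],
    [0,0,0,-0.95,0.57,-0.45,50],
    [0,0,0,-0.993,0.582,-0.45,50],
    [0,0,0,-0.993,0.582,-0.45,50],
    [0,0,0,-0.993,0.582,-0.4,50]
  ]
}}

```text
t: 41.55
ee_pos: [649.6, -290.9, 276.4]
orientation: [2.218, 2.224, 0.001]
ft_force: [0.7, 0.5, -0.8]
width: 50.1
grasp_force: 0.0
```

```bash
python3 - <<'E'
from h import *
st(); im,d,i=grab('wrist','w15.png')
P=np.array([bydepth(i,d,u,v) for u in range(250,390,2) for v in range(200,310,2)]); T=P[(P[:,2]>242)&(P[:,2]<258)]
print(len(T)); 
if len(T): print(T.mean(0),T.max(0)-T.min(0))
rows([(648.4,-292.4,222,0,50)])
E
```

```text
t41.55 p [ 649.6 -290.9  276.4] yaw 0.003 F [ 0.7  0.5 -0.8] w 50.1 g 0.0 q [-0.44  0.5   1.37  0.    1.27 -0.44]
202
[ 648.54911638 -288.98405661  249.10276451] [14.27245829 15.15356464  9.0869542 ]
[-0.001,-0.001,0.002,-0.0102,-0.0014,0.2618,50]
```

Call:
{"api": "servo_tool", "payload": {
  "rows": [
    [0,0,0,0,-0.005,0.15,50],
    [0,0,0,0,-0.005,0.262,50],
    [0,0,0,0,-0.005,0.262,50],
    [0,0,0,0,-0.005,0.262,5],
    [0,0,0,0,-0.005,0.262,5],
    [0,0,0,0,-0.005,0.262,5],
    [0,0,0,0,-0.005,0.262,5],
    [0,0,0,0,-0.005,0.262,5]
  ]
}}

```text
t: 42.6
ee_pos: [648.8, -292.6, 224.3]
orientation: [2.22, 2.223, 0.0]
ft_force: [-1.5, 0.8, 4.1]
width: 15.3
grasp_force: 30.0
```

```bash
python3 - <<'E'
from h import *
st(); p=np.array(ctrl.get_obs()['ee_pos'])[:2]; c=np.array([788.4,-75.7]); r=p-c; L=np.hypot(*r); f0=np.arctan2(-r[1],-r[0]); print(f0,L)
f=lambda a:c+L*np.array([-np.cos(a),-np.sin(a)])
F=np.linspace(f0,-.2036,13)
for s in (0,6):
    for j in range(1,7): q=(f(F[s+j])-f(F[s]))/200; print('[0,0,0,%.3f,%.3f,0,5]'%(q[1],q[0]),end=', ')
    print()
E
```

```text
t42.60 p [ 648.8 -292.6  224.3] yaw 0.001 F [-1.5  0.8  4.1] w 15.3 g 30.0 q [-0.44  0.55  1.42 -0.    1.17 -0.44]
0.998856392998342 257.9132166867342
[0,0,0,0.075,-0.105,0,5], [0,0,0,0.161,-0.202,0,5], [0,0,0,0.255,-0.290,0,5], [0,0,0,0.358,-0.368,0,5], [0,0,0,0.469,-0.435,0,5], [0,0,0,0.585,-0.491,0,5], 
[0,0,0,0.121,-0.044,0,5], [0,0,0,0.247,-0.076,0,5], [0,0,0,0.374,-0.095,0,5], [0,0,0,0.503,-0.101,0,5], [0,0,0,0.632,-0.094,0,5], [0,0,0,0.760,-0.074,0,5],
```

Call:
{"api": "servo_tool", "payload": {
  "rows": [
    [0,0,0,0.075,-0.105,0,5],
    [0,0,0,0.161,-0.202,0,5],
    [0,0,0,0.255,-0.29,0,5],
    [0,0,0,0.358,-0.368,0,5],
    [0,0,0,0.469,-0.435,0,5],
    [0,0,0,0.585,-0.491,0,5]
  ]
}}

```text
t: 43.35
ee_pos: [550.8, -175.4, 224.1]
orientation: [2.219, 2.22, 0.002]
ft_force: [4.4, -0.5, -1.9]
width: 15.2
grasp_force: 30.0
```

Call:
{"api": "servo_tool", "payload": {
  "rows": [
    [0,0,0,0.121,-0.044,0,5],
    [0,0,0,0.247,-0.076,0,5],
    [0,0,0,0.374,-0.095,0,5],
    [0,0,0,0.503,-0.101,0,5],
    [0,0,0,0.632,-0.094,0,5],
    [0,0,0,0.76,-0.074,0,5],
    [0,0,0,0.76,-0.074,0,5],
    [0,0,0,0.76,-0.074,0,5]
  ]
}}

```text
t: 44.35
ee_pos: [535.0, -23.5, 223.9]
orientation: [-2.219, -2.223, 0.0]
ft_force: [-0.4, 1.1, 2.9]
width: 15.6
grasp_force: 30.0
```

Call:
{"api": "servo_tool", "payload": {
  "rows": [
    [0,0,0,0,0,0,45],
    [0,0,0,0,0,0,45],
    [0,0,0,0,0,0,45],
    [0,0,0,0,0,-0.3,45],
    [0,0,0,0,0,-0.3,45],
    [0,0,0,-0.5,-0.2,-0.35,45],
    [0,0,0,-0.5,-0.3,-0.35,45],
    [0,0,0,-0.5,-0.3,-0.35,45],
    [0,0,0,-0.5,-0.3,-0.35,45]
  ]
}}

```text
t: 45.48
ee_pos: [475.5, -123.7, 293.4]
orientation: [-2.221, -2.222, -0.0]
ft_force: [-0.8, 0.2, -0.1]
width: 45.1
grasp_force: 0.0
```

```bash
python3 - <<'E'
from h import *
st(); im,d,i=grab('wrist','w16.png')
P=np.array([bydepth(i,d,u,v) for u in range(0,640,2) for v in range(0,310,2)]); T=P[(P[:,2]>190)&(P[:,2]<258)&(P[:,0]<660)]
t=T[(T[:,2]>240)]; print('handle',len(t),t.mean(0)); w=T[(T[:,2]<215)]
print(len(w), w.min(0),w.max(0))
im,d,i2=grab('scene','s16.png')
for n,X in [('lens',(595,-36,204))]: print(proj(i,X),proj(i2,X))
E
```

```text
t45.48 p [ 475.5 -123.7  293.4] yaw 0.000 F [-0.8  0.2 -0.1] w 45.1 g 0.0 q [-0.28  0.14  1.85  0.    1.15 -0.28]
handle 237 [534.15399353 -25.27310375 249.08759445]
5056 [525.78138766 -83.60270354 199.94446631] [659.97809053  12.45442233 214.41293231]
[514.0585838  106.76534291] [298.76297863 203.00029109]
```

View pics/w16.png

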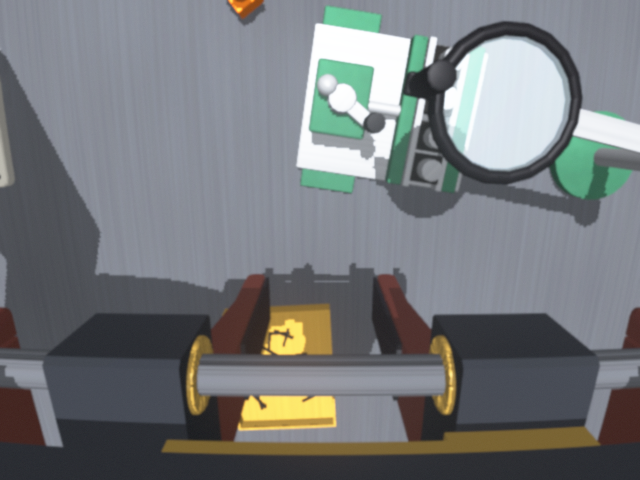

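The lens ring is centred at about (509,103), and the vise middle projects to (514,107) at lens height. The lens is therefore within about 5 mm of centre, and the robot is clear of everything.

```bash
python3 -c "
from workcell import ctrl
print(ctrl.close_job())"
```

```text
the job is handed in; nothing more can be done
None
```

I handed the job in with all four black buffers clamped boss up in the vise, the lens within about 5 mm of the middle of the jaws and the robot clear; the plate is pressed back about 3 mm going by the crank angle, and no verdict came back.

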